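# Refit the coin lock's return flap and sort the worn parts

## Task

Finish the service on the coin lock that stands on the turntable: take the bronze return flap from the slotted rack and fit its spring-loaded spindle between the two end cups in the lock's cheeks, pressing the spindle shorter to get it in and letting it spring out again, so that it is held by both cups and the flap hangs straight down between the cheeks (either face to the front). Put the two worn parts lying loose on the bench in front of the turntable into the scrap bins with their own kind: the steel mounting bracket in the bin that already holds brackets, the white nylon coin guide in the bin that already holds coin guides. Any order will do; leave the key, padlock and oil tin where they are.

Things in the scene. Friction and masses are not known exactly. Their poses are not given: they have to be found in the camera images.
- lock: Coin lock, grey metal, fixed. Origin: centre of the turntable disc's upper face, 32 mm above bench; z up, x from the open front to the case, y to the left cheek. Case: x 16 to 66 mm, 164 mm wide, 122 high. Two cheeks 5 mm thick in front of it, x -66 to 16, inner faces at y = +77 and -77, tops z = 97. Between them an open trough below z = 17; the cup axis runs along y at x = -46, z = 82.
- turntable: Ball-bearing turntable carrying the lock, its brake on, so it does not turn: disc of 260 mm diameter, top 32 mm above the bench. Origin: centre of its underside on the bench; x, y, z parallel to those of lock.
- cup_left (a point): Bottom centre of the end cup on the left (+y) cheek's inner face. Both cups are alike: steel dishes opening towards each other, 8 mm deep, inner radius 12 mm at the mouth tapering to 5.4 mm at the flat bottom, outer radius 14.5 mm at the rim. The two bottoms are 146 mm apart, the two rims 130 mm.
- cup_right (a point): Bottom centre of the end cup on the right (-y) cheek's inner face, the same dish.
- cups_mid (a point): Midway between the two cups on their common axis, 114 mm above the bench; axes as lock. Nothing stands above it; the case front is 62 mm behind it (+x).
- flap: Bronze return flap with its spindle, 0.22 to 0.34 kg. Plate 68 mm (y) x 5 (x) x 58 high (z); along its top edge a round barrel, 18 mm diameter, y -50 to +50 mm, axis at z = 62 mm. A steel pin of 9 mm diameter with domed end sticks out of each barrel end. Origin: middle of the plate's lower edge, z up to the barrel. Starts upright in the rack's middle slot, leaning up to about 5 degrees.
- spindle_mid (a point): Middle of the barrel on the spindle axis, about 70 mm above the bench at the start; axes as flap (y along the spindle towards the sprung plunger).
- pin_tip (a point): End of the spindle's fixed pin, 73 mm from spindle_mid at the -y side; this pin has a small 13 mm collar at the barrel.
- plunger_tip (a point): End of the sprung plunger, 77 mm from spindle_mid at the +y side when free. Spindle length: 150 mm free, 146 seated, 130 fully compressed. With one end on its cup's bottom, it must be pressed to under 138 mm for the other end to pass the rim of its cup.
- plunger (a joint): How far the plunger is pushed into the barrel, m: 0 free, 0.020 fully in. The spring pushes back with 5 N at 0, rising to 10 N at 0.020. About 0.004 when seated between the cups.
- rack: Fixed plywood rack, 98 mm (x) x 120 (y) x 32 high, three slots along y, 7 mm wide and 24 mm deep; the flap stands in the middle one, so lift it 30 mm straight up to clear it. Origin: centre of the underside.
- bracket_mid (a point): Middle of the worn steel mounting bracket (0.14 to 0.22 kg), 18 mm above its underside: a hat-shaped strap 100 mm long (its x), 36 wide (y), 30 high (z, up at the start). The raised bridge, x -32 to +32 mm, has turned-down rims on both sides from 15 to 30 mm height: grip it across the 36 mm. Lies in front of the turntable.
- guide_mid (a point): Middle of the worn white nylon coin guide (0.07 kg), 13 mm above its underside: an open channel 97 mm long (its x), 28 wide (y), 26 high (z, up at the start), flared to 38 mm at the +x end; grip it across the 28 mm side walls at its middle. Lies in front of the turntable.
- bracket_bin: Fixed open grey scrap bin, 140 mm (x) x 180 (y) x 65 high, walls and floor 5 mm; origin: centre of its underside, z up. Already holds two nested steel brackets lying along x at y = +56 mm, up to 39 mm high; it is empty for y below +30 mm.
- guide_bin: A like bin, same size and axes, that already holds two white coin guides, one on the other, lying along x at y = +57 mm, up to 57 mm high; it is empty for y below +30 mm. The two bins may stand in either place.
- key: Blue anodised key, 73 mm long, lying on the bench; bystander.
- padlock: Brass padlock, about 92 mm long, lying on the bench; bystander.
- oil_tin: Plain oil tin, 52 mm diameter, 105 mm high, upright; bystander.
Things that resemble listed ones, but are neither listed nor needed, are in the scene too. Several things have the shape of the flap; the one meant has the colours described above.

How it is judged:
By the outcome, as a careful person would: the job done as asked, in the order asked, and still so for the second after the job is handed in, with the robot touching nothing.
It also fails if it takes over 72 s, if anything falls off the work surface, if the arm or the gripper's body presses on something with over 40 N, if the wrist force passes 120 N, or if a joint passes its speed limit or range.

## Robot

A 6-joint arm with a two-finger parallel gripper is mounted at the origin on the work surface. World frame = base frame: x ahead of the robot, y to its left, z up, the work surface at z = 0. Lengths are in m, angles in rad, forces in N, time in s.
With the tool pointing down it reaches from about 0.375 to 0.9 m from the base axis. Payload 3.1 kg.
Tool frame: the origin (TCP) lies at the very end of the fingers, on their centre line; the grasp point (between the pads) lies 19 mm behind it; z points along the fingers, y is the direction in which the jaws open and shut (so a half turn about z gives the same grasp; the last joint's range is limited). The gripper opens to 87 mm and grips with 3 to 60 N. Pads are 19 mm wide; open, the fingers measure 117 mm over their backs; the gripper's body (75 mm by 190 mm) begins 51 mm behind the grasp point.
Start: joints at [-1.421, 0.527, 1.433, -0, 1.181, -0.178], TCP at [0.201, -0.592, 0.199] pointing down, gripper open.
Joint ranges: [-3.08, 3.08], [-0.75, 2.2], [0.22, 2.44], [-1.43, 4.57], [0, 2.65], [-2.85, 2.85]. Speed limits (rad/s): [2.79, 2.79, 3.14, 3.14, 3.14, 3.14].

## Interface

Orientations are given as a unit quaternion [x, y, z, w].
In Python, from rig import robot gives the robot as it stands. The module is installed in compiled form; this text tells all that it offers.
- The arm moves only by the tool carry_out, never from a script. Its argument "series" is a list of rows, each a list of 7 numbers: the shift along the tool's x, y, z in mm, then the turn, a rotation vector about the tool's x, y, z in degrees, then the gripper command: -1 is shut, 1 is fully open, values between are in proportion. In form: [[tx, ty, tz, rx, ry, rz, claw], ...]. A call has 1 to 8 rows; each row is the pose to reach, as a shift and turn from the pose measured when the call began, along the tool's axes at that moment; what a row does not reach only later rows make up. A row lasts 1/8 s, in which the tool goes at most 62.5 mm and 10.7 degrees, less where a joint would pass 70% of its speed; a pose out of reach is approached as far as the arm can. A call with a gripper value outside its range is refused whole. The fingers move at their own pace and stop on an object; "force" is the grip in N (left out, the last holds). Time passes only in rows, so rows that repeat a pose let the fingers close. It gives the time, the measured TCP pose, the force and the opening at its end, in the units of the state.
- robot.get_obs(): the state, without advancing time (a new reading comes with each control period).
- robot.camera(name): name is "scene" or "side" or "wrist"; returns a dict with "pixels" (384x512x3 uint8, red, green, blue), "fx", "fy", "cx", "cy" (pixels), "k1" (the pictures are not rectified: a ray, as slopes to the right and down, at radius r is drawn at 1 + k1 r^2 times it, then the intrinsics apply), "position" and "attitude" of the camera in the world. Camera axes: x right, y down, z forward; pixel columns grow to the right and rows downward; lengths in m; the calibration is good to about 2 mm. A picture is of the moment at which its call begins. There is no depth.
- robot.hand_in(): hands the job in, once; it reports no verdict.
The state is a dict: "time": time; "q": joint angles; "joint_velocities": joint speeds; "joint_torque": joint torques, N m; "position": TCP position; "tool_rot": TCP orientation; "ft_force": force on the tool from outside, world axes, zero at the start; "moment": the same for the moment, N m; "grip_width": finger opening in m.
Only numpy, scipy, OpenCV 4.12 (cv2) and the standard library are available. Lean on these libraries where they do the work, as an engineer would, in place of code of your own. Each camera call takes 0.05 s, during which the arm holds its last target.

## Working session

There is one attempt and no reset: what is moved stays moved. The work goes in short steps, Python scripts to look and compute and a tool call to move; the robot and the scene stay as the last step left them, time stands still between calls to the robot, and variables do not carry over. Pictures are saved under pics/ and viewed, and the job is handed in when it is done.

Besides the shell and the picture viewer there is one more tool, called after "Call:" in YAML: its name, and indented under it one key for each argument. carry_out: Moves the arm, as the interface text tells. Its arguments: {"type":"object","properties":{"series":{"type":"array"},"force":{"type":"number"}},"required":["series"]}

```bash
ls; mkdir -p pics
cat > h.py <<'E'
import numpy as np, cv2, json
from scipy.spatial.transform import Rotation as R
from rig import robot
def snap(name,fn):
    c=robot.camera(name); cv2.imwrite('pics/%s.png'%fn,c['pixels'][:,:,::-1])
    d={k:(np.array(c[k]).tolist()) for k in c if k!='pixels'}
    json.dump(d,open('pics/%s.json'%fn,'w')); return c
def cam(fn): return json.load(open('pics/%s.json'%fn))
def att(c):
    a=np.array(c['attitude']); return a if a.shape==(3,3) else R.from_quat(a).as_matrix()
def K(c): return np.array([[c['fx'],0,c['cx']],[0,c['fy'],c['cy']],[0,0,1.]]),np.array([c['k1'],0,0,0,0.])
def ray(fn,uv):
    c=cam(fn);k,d=K(c)
    p=cv2.undistortPoints(np.array([[uv]],float),k,d)[0,0]
    v=att(c)@np.array([p[0],p[1],1]); return np.array(c['position']),v/np.linalg.norm(v)
def onz(fn,uv,z):
    o,v=ray(fn,uv); return o+v*(z-o[2])/v[2]
def tri(*obs):
    A=np.zeros((3,3));b=np.zeros(3);rs=[ray(*o) for o in obs]
    for o,v in rs:
        P=np.eye(3)-np.outer(v,v);A+=P;b+=P@o
    x=np.linalg.solve(A,b); return x,[float(np.linalg.norm((np.eye(3)-np.outer(v,v))@(x-o))) for o,v in rs]
def proj(fn,X):
    c=cam(fn);k,d=K(c);a=att(c).T
    return cv2.projectPoints(np.array(X,float).reshape(-1,1,3),cv2.Rodrigues(a)[0],-a@np.array(c['position']),k,d)[0][:,0]
def crop(fn,x0,y0,x1,y1,s,out):
    im=cv2.imread('pics/%s.png'%fn)[y0:y1,x0:x1]; cv2.imwrite('pics/%s.png'%out,cv2.resize(im,None,fx=s,fy=s,interpolation=cv2.INTER_CUBIC))
def st():
    s=robot.get_obs(); print('t',round(s['time'],2),'pos',np.round(s['position'],4),'rot',np.round(s['tool_rot'],4),'F',np.round(s['ft_force'],1),'M',np.round(s['moment'],2),'w',round(s['grip_width'],4),'q',np.round(s['q'],3)); return s
def rel(p,yaw=None):
    """shift in tool axes mm to world target TCP p"""
    s=robot.get_obs();Rm=R.from_quat(s['tool_rot']).as_matrix()
    print('shift mm',np.round(Rm.T@(np.array(p)-s['position'])*1000,1))
def turnto(Rt):
    s=robot.get_obs();Rm=R.from_quat(s['tool_rot']).as_matrix()
    print('turn',np.round(np.degrees(R.from_matrix(Rm.T@Rt).as_rotvec()),2))
E
python3 - <<'E'
from h import *
st()
for n in ['scene','side','wrist']:
    c=snap(n,n+'0'); print({k:np.round(c[k],3) for k in c if k!='pixels'})
E
```

```text
pics
t 0.0 pos [ 0.2011 -0.5909  0.198 ] rot [ 0.9866  0.1632  0.     -0.0011] F [-0.  -0.4 -0.9] M [0.   0.01 0.02] w 0.0869 q [-1.422  0.528  1.434  0.     1.181 -0.179]
{'fx': np.float64(444.229), 'fy': np.float64(444.229), 'cx': np.float64(257.169), 'cy': np.float64(189.979), 'k1': np.float64(-0.086), 'position': array([1.195, 0.635, 0.96 ]), 'attitude': array([ 0.321,  0.861, -0.368, -0.144])}
{'fx': np.float64(496.266), 'fy': np.float64(496.266), 'cx': np.float64(253.381), 'cy': np.float64(190.262), 'k1': np.float64(0.05), 'position': array([0.1  , 0.867, 0.985]), 'attitude': array([-0.2  ,  0.89 , -0.399,  0.097])}
{'fx': np.float64(292.094), 'fy': np.float64(292.094), 'cx': np.float64(255.286), 'cy': np.float64(195.532), 'k1': np.float64(-0.012), 'position': array([ 0.273, -0.567,  0.384]), 'attitude': array([ 0.805, -0.577, -0.082,  0.112])}
```

View pics/scene0.png

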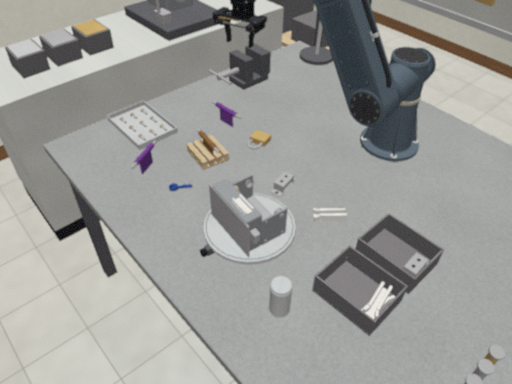

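View pics/side0.png

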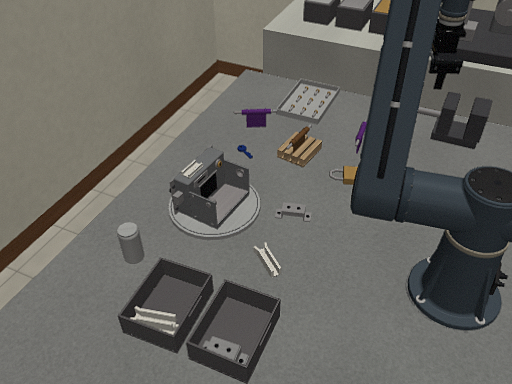

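View pics/wrist0.png

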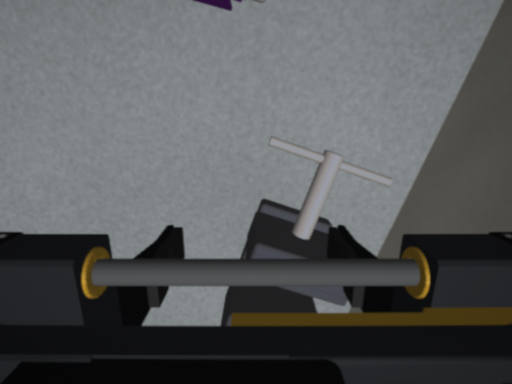

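The scene view shows three flap-shaped things: purple at (145,158), purple at (227,113), and one in the rack at (208,143) that looks bronze. The lock is at (248,222), the loose bracket at (283,183) and the loose guide at (329,213). The guide bin is at (360,290) and the bracket bin at (400,252). I'll check these in enlarged crops.

Run:
```python
from h import *
crop('scene0',120,90,310,190,4,'c1')
crop('scene0',190,160,350,270,5,'c2')
crop('side0',230,80,370,230,4,'c3')
crop('side0',150,140,290,280,4,'c4')
crop('scene0',300,200,450,330,5,'c5')
crop('side0',115,250,290,380,4,'c6')
```

```text
(no output)
```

View pics/c1.png

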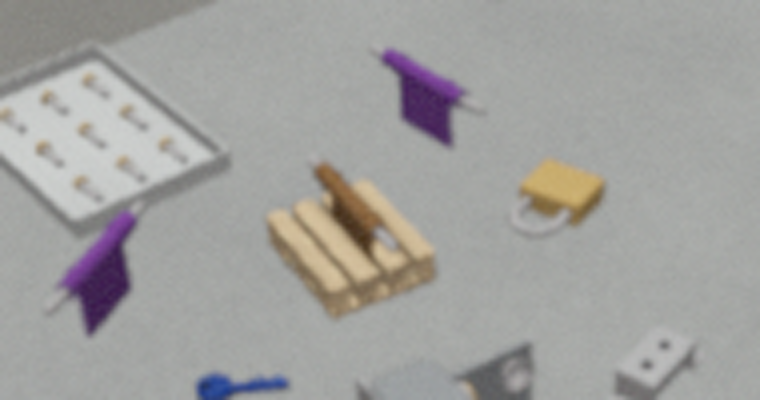

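View pics/c2.png

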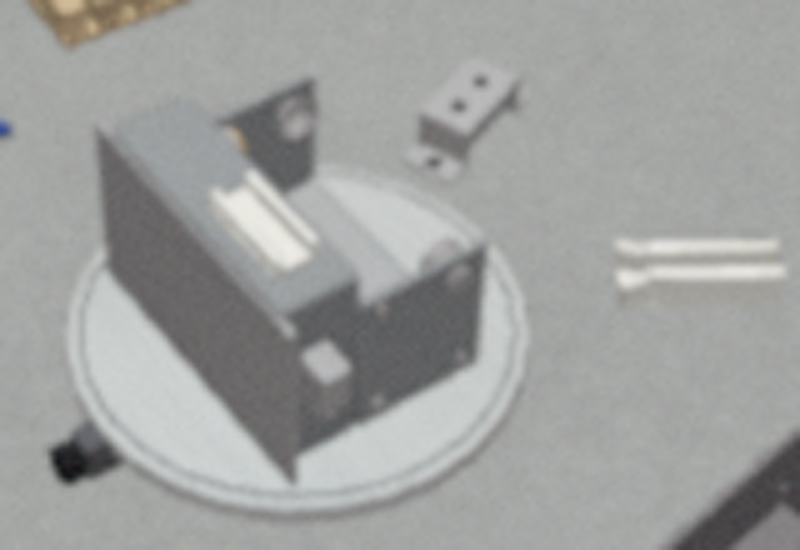

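View pics/c3.png

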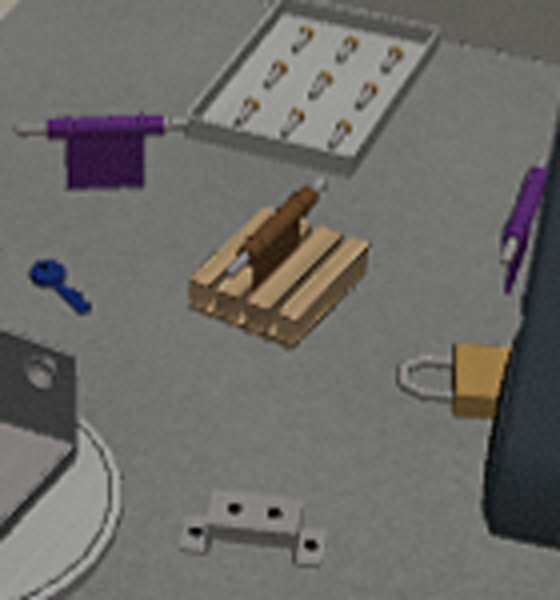

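View pics/c4.png

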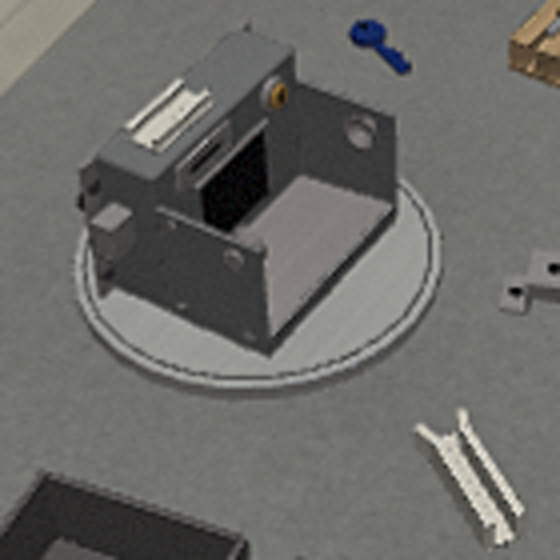

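View pics/c5.png

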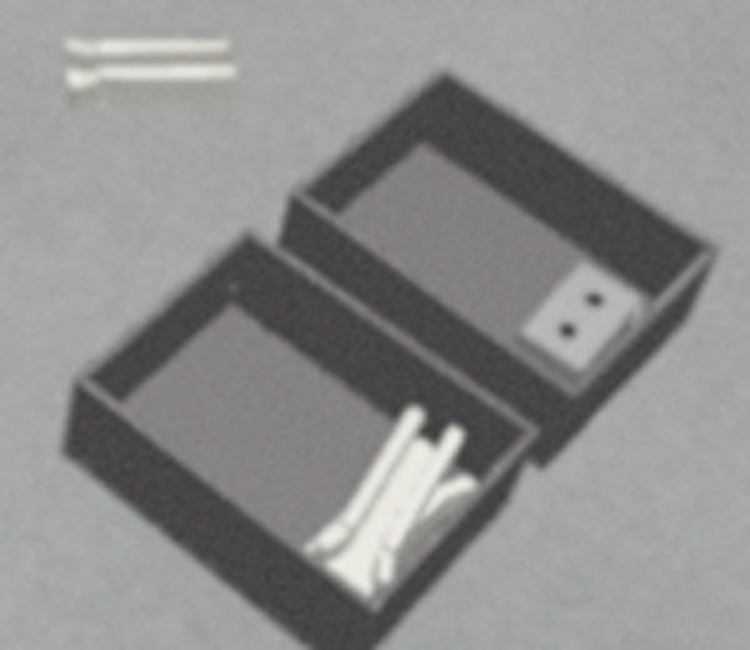

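View pics/c6.png

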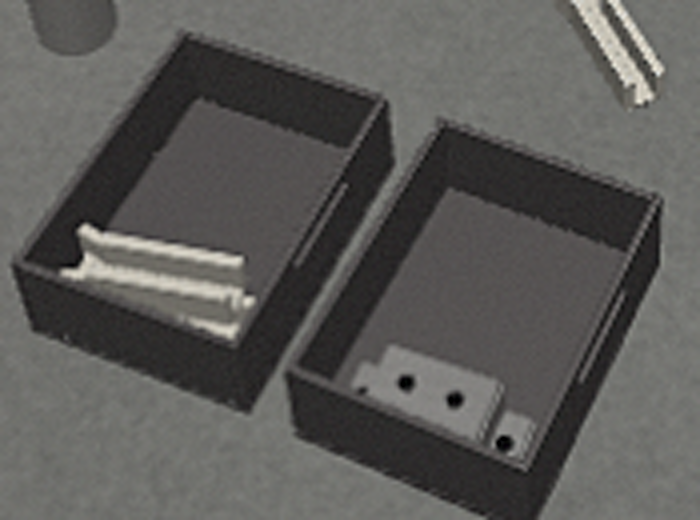

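The crop confirms that the rack's middle-slot flap (scene 208,143) is bronze with steel pins. The other two are purple, so it's the one meant. Next I'll get rough positions from both views.

```bash
cat >> h.py <<'E'
def cp(x0,y0,s,u,v): return (x0+(u+.5)/s-.5, y0+(v+.5)/s-.5)
E
python3 - <<'E'
from h import *
c1=lambda u,v:('scene0',cp(120,90,4,u,v)); c2=lambda u,v:('scene0',cp(190,160,5,u,v))
c3=lambda u,v:('side0',cp(230,80,4,u,v)); c4=lambda u,v:('side0',cp(150,140,4,u,v))
c5=lambda u,v:('scene0',cp(300,200,5,u,v)); c6=lambda u,v:('side0',cp(115,250,4,u,v))
def t(n,a,b):
    x,e=tri(a,b); print(n,np.round(x*1000,1),np.round(np.array(e)*1000,1))
t('brhole far',c2(480,80),c3(274,513)); t('brhole near',c2(459,105),c3(235,508))
t('flap pin near? ',c1(398,242),c3(230,273)); t('flap pin far',c1(313,160),c3(320,185))
t('barrel far',c1(322,170),c3(308,198)); t('barrel near',c1(378,232),c3(246,258))
t('cheekR top front',c2(315,82),c4(397,118)); t('cheekL top front',c2(485,247),c4(267,252))
t('cupR',c2(297,117),c4(360,132))
t('guide a',c2(780,243),c4(522,513)); t('guide b',c2(785,270),c4(500,540))
t('guide flared a',c2(620,248),c4(460,412)); t('guide flared b',c2(625,280),c4(420,428))
# bins corners top
t('gb far-right corner',c5(537,432),c6(15,265)); t('gb robot',c5(250,237),c6(385,100)); t('gb left',c5(80,380),c6(185,38))
t('bb far',c5(447,75),c6(660,200)); t('bb left',c5(295,195),c6(440,125)); t('bb right',c5(715,250),c6(530,465))
t('bb hole',c5(595,299),c6(455,400)); t('bb hole2',c5(568,330),c6(406,383))
E
```

```text
brhole far [431.8 -85.6  30.6] [0.5 0.5]
brhole near [458.  -77.5  31.2] [0.1 0.1]
flap pin near?  [ 545.8 -275.7   75.3] [1.6 1.6]
flap pin far [ 527.6 -419.    70.5] [0.1 0.1]
barrel far [ 530.5 -401.3   69.7] [1.2 1.2]
barrel near [ 544.8 -304.7   69.1] [0.4 0.4]
cheekR top front [579.  -76.  123.7] [1.9 1.9]
cheekL top front [595.4  79.6 122.8] [2.2 2.2]
cupR [600.9 -64.7 114.9] [0.4 0.4]
guide a [393.6 129.7  26.7] [0. 0.]
guide b [400.8 143.4  15.9] [2.7 2.7]
guide flared a [464.7  67.5  22.7] [0.9 0.9]
guide flared b [482.4  89.2  22.9] [0.7 0.7]
gb far-right corner [591.9 459.  159.5] [14.4 14.4]
gb robot [522.5 246.3  61.3] [1.9 1.9]
gb left [656.5 252.6  60.8] [0.6 0.6]
bb far [348.  243.3  61.6] [2.2 2.2]
bb left [484.2 246.4  62.1] [0.6 0.6]
bb right [343.7 415.9  61.9] [1.5 1.5]
bb hole [401.3 387.3  39.5] [0.1 0.1]
bb hole2 [429.4 389.5  39.6] [0.1 0.1]
```

Checks: the bracket top is at z 31 (text 30), the barrel axis at 70 (text 70) and its length 98, and the bin rims at 62 (text 65). The lock yaw is about -6° and cups_mid about (607,0). Now I'll move the wrist camera over the flap.

```bash
cat >> h.py <<'E'
def Rdown(angx,lean=0,tilt=0):
    """tool x at world angle angx deg (tool z down), then lean about tool x, tilt about tool y (deg, tool frame)"""
    a=np.radians(angx); x=np.array([np.cos(a),np.sin(a),0]);z=np.array([0,0,-1.]);y=np.cross(z,x)
    return np.column_stack([x,y,z])@R.from_euler('xyz',[lean,tilt,0],degrees=True).as_matrix()
def go(p,Rt):
    rel(p);turnto(Rt)
E
python3 - <<'E'
from h import *
go([.538,-.353,.22],Rdown(81.6))
E
```

```text
shift mm [ 395.6 -117.   -21.5]
turn [ -0.07  -0.07 -62.82]
```

Call:
carry_out:
  series:
    - [56,-17,-10,0,0,-9,1]
    - [113,-33,-15,0,0,-18,1]
    - [170,-50,-20,0,0,-27,1]
    - [226,-67,-21,0,0,-36,1]
    - [283,-84,-21,0,0,-45,1]
    - [340,-100,-21,0,0,-54,1]
    - [396,-117,-21,0,0,-63,1]
    - [396,-117,-21,0,0,-63,0]

```text
time: 1.15
position: [0.5414, -0.3494, 0.219]
tool_rot: [0.754, 0.657, 0.001, -0.001]
ft_force: [-0.7, -0.9, -0.7]
grip_width: 0.0825
```

Run:
```python
from h import *
st()
for n in ['wrist']:
    c=snap(n,n+'1'); print(np.round(c['position'],3))
crop('wrist1',50,0,462,330,1.9,'w1')
```

```text
t 1.15 pos [ 0.5414 -0.3494  0.219 ] rot [ 0.7539  0.657   0.001  -0.0009] F [-0.7 -0.9 -0.7] M [-0.02 -0.08 -0.02] w 0.0825 q [-0.747  0.535  1.358  0.002  1.251 -0.611]
[ 0.552 -0.276  0.405]
```

View pics/w1.png

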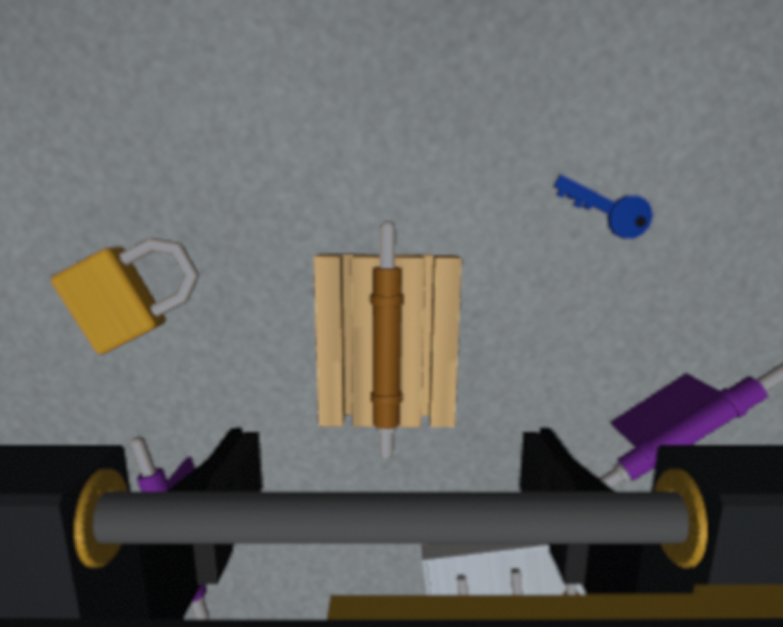

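Run:
```python
from h import *
crop('wrist1',205,105,305,255,5,'w1b')
crop('side0',280,120,320,155,16,'s1b')
```

```text
(no output)
```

View pics/w1b.png

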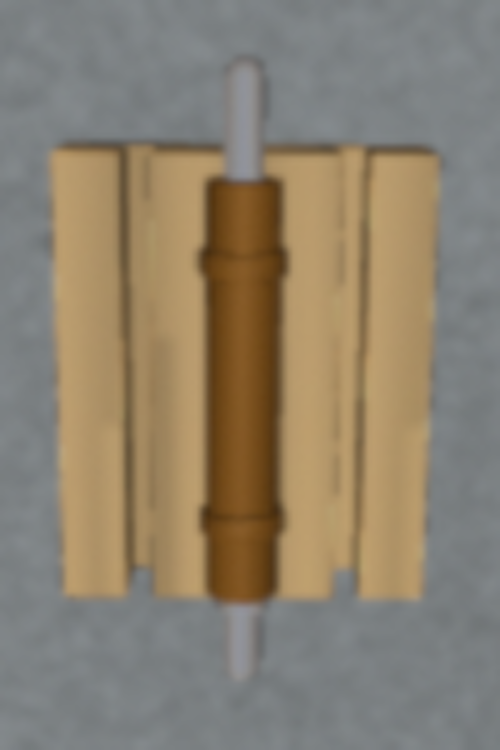

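View pics/s1b.png

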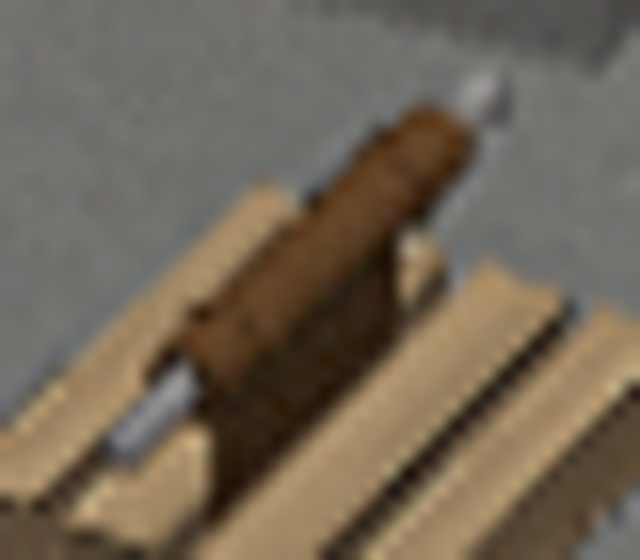

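Run:
```python
from h import *
P=lambda u,v:cp(205,105,5,u,v)
z=.070
for n,u,v in [('tiptop',245,60),('bartop',245,180),('b1',245,260),('b2',243,520),('barbot',241,600),('tipbot',241,682)]:
    print(n,np.round(onz('wrist1',P(u,v),z)*1000,1))
# triangulate barrel ends with scene+side
c1=lambda u,v:('scene0',cp(120,90,4,u,v));s=lambda u,v:('side0',cp(280,120,16,u,v))
for n,a in [('far end',[s(445,120),('wrist1',P(241,600)),c1(324,172)]),('near end',[s(195,350),('wrist1',P(245,180)),c1(376,233)])]:
    x,e=tri(*a);print(n,np.round(x*1000,1),np.round(np.array(e)*1000,1))
print(proj('wrist1',[[.5377,-.353,0.07]]))
# rack slot edges: top z=.032
for u,v in [(137,147),(143,568),(348,147),(343,568),(50,150),(440,150),(65,598),(425,598)]: print((u,v),np.round(onz('wrist1',P(u,v),.032)*1000,1))
```

```text
tiptop [ 549.  -279.1   70. ]
bartop [ 545.4 -305.1   70. ]
b1 [ 542.9 -323.1   70. ]
b2 [ 533.7 -385.2   70. ]
barbot [ 530.3 -405.6   70. ]
tipbot [ 527.3 -427.3   70. ]
far end [ 530.1 -403.6   71.6] [2.9 1.4 4.1]
near end [ 545.9 -305.8   73.3] [4.3 1.1 3.8]
[[252.78491103 182.34460064]]
(137, 147) [ 519.  -296.7   32. ]
(143, 568) [ 502.9 -407.6   32. ]
(348, 147) [ 571.3 -303.9   32. ]
(343, 568) [ 556.6 -415.    32. ]
(50, 150) [ 497.3 -294.4   32. ]
(440, 150) [ 594.1 -307.8   32. ]
(65, 598) [ 480.4 -413.2   32. ]
(425, 598) [ 577.7 -426.7   32. ]
```

The pin at world +y is 26 mm long and the one at -y is 22 mm, so the sprung plunger is on the +y side, and the overall length is 150 mm as given. Spindle mid is about (537.9, -355.2, 70) with yaw 81.7°. I'll grip it with the tool leaned 10° so the gripper body clears the case later.

Run:
```python
from h import *
Rt=Rdown(81.7,-10)
ax=np.array([.5379,-.3552,.070])
p=ax+.014*Rt[:,2]; print(p)
go(p+[0,0,.05],Rt); go(p,Rt)
```

```text
[ 0.54030561 -0.35555094  0.05621269]
shift mm [ -4.5   1.6 112.7]
turn [-10.08  -0.13   0.26]
shift mm [ -4.6   1.7 162.7]
turn [-10.08  -0.13   0.26]
```

Call:
carry_out:
  series:
    - [-2,0,20,-4,0,0,0.15]
    - [-3,1,55,-8,0,0,0.15]
    - [-4.5,1.6,95,-10,0,0.3,0.15]
    - [-4.5,1.6,113,-10,0,0.3,0.15]
    - [-4.5,1.6,113,-10,0,0.3,0.15]

```text
time: 1.82
position: [0.5378, -0.3559, 0.1041]
tool_rot: [0.755, 0.65, 0.057, 0.062]
ft_force: [0.3, -0.7, 0.2]
grip_width: 0.0503
```

Run:
```python
from h import *
st(); snap('wrist','wrist2'); snap('side','side2')
Rt=Rdown(81.7,-10);ax=np.array([.5379,-.3552,.070]);go(ax+.014*Rt[:,2],Rt)
im=cv2.imread('pics/wrist2.png')
cv2.imwrite('pics/w2.png',im); crop('side2',250,90,350,180,6,'s2')
for t in (-73,77,-50,50): print(t,proj('wrist2',ax+t/1000*np.array([.1444,.9895,0])))
```

```text
t 1.82 pos [ 0.5378 -0.3559  0.1041] rot [0.755  0.6503 0.0569 0.0625] F [ 0.3 -0.7  0.2] M [-0.02 -0.01 -0.06] w 0.0503 q [-0.814  0.616  1.596  0.15   0.805 -0.762]
shift mm [ 1.3 -8.5 49.5]
turn [-0.05 -0.06 -0.15]
-73 [[249.22832026 290.57302896]]
77 [[247.11492469 108.64041406]]
-50 [[248.94657666 266.64161258]]
50 [[247.54786117 146.37371806]]
```

View pics/w2.png

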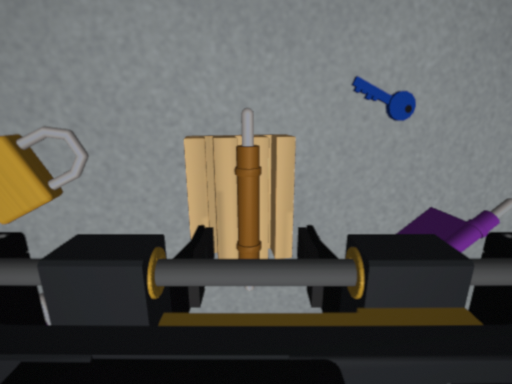

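View pics/s2.png

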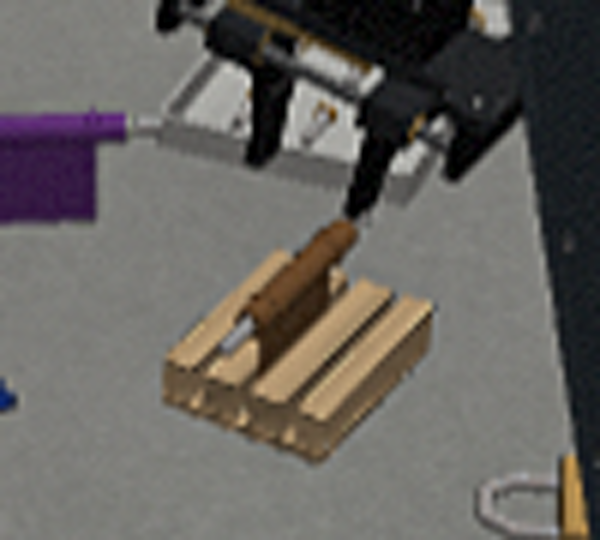

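The wrist picture shows the plunger tip at (248,108) and the barrel end at (248,146). My model predicts (247,108.6) and (247.5,146.4), so the position and height agree. Descending and gripping.

Call:
carry_out:
  series:
    - [1.3,-4,25,0,0,0,0.15]
    - [1.3,-8.5,45,0,0,0,0.15]
    - [1.3,-8.5,49.5,0,0,0,0.15]
    - [1.3,-8.5,49.5,0,0,0,-1]
    - [1.3,-8.5,49.5,0,0,0,-1]
    - [1.3,-8.5,49.5,0,0,0,-1]
    - [1.3,-8.5,49.5,0,0,0,-1]
  force: 45

```text
time: 2.8
position: [0.5405, -0.3557, 0.0568]
tool_rot: [0.754, 0.651, 0.057, 0.066]
ft_force: [0.1, 0.1, 0.4]
grip_width: 0.018
```

Run:
```python
from h import *
s=st(); Rm=R.from_quat(s['tool_rot']).as_matrix()
print('up 100 in tool:',Rm.T@[0,0,100], 'axis err', s['position']-.014*Rm[:,2])
```

```text
t 2.8 pos [ 0.5405 -0.3557  0.0568] rot [0.7543 0.6507 0.0572 0.0656] F [0.1 0.1 0.4] M [-0.03  0.01  0.03] w 0.018 q [-0.81   0.687  1.623  0.167  0.702 -0.784]
up 100 in tool: [  0.10136772  17.33625324 -98.48575556] axis err [ 0.53808689 -0.35540733  0.07055081]
```

Call:
carry_out:
  series:
    - [0,3.5,-20,0,0,0,-1]
    - [0,10,-59,0,0,0,-1]
    - [0,19,-108,0,0,0,-1]
    - [0,28,-160,0,0,0,-1]
    - [40,36,-205,0,0,0,-1]
    - [100,42,-215,0,0,0,-1]
    - [130,42,-215,0,0,0,-1]
    - [130,42,-215,0,0,0,-1]

```text
time: 3.8
position: [0.5635, -0.2255, 0.2765]
tool_rot: [0.753, 0.652, 0.057, 0.066]
ft_force: [-0.3, -0.0, -0.3]
grip_width: 0.0006
```

Run:
```python
from h import *
s=st(); snap('wrist','wrist3');snap('scene','scene3');snap('side','side3')
crop('scene3',170,60,330,270,3.5 if 0 else 2.8,'s3')
```

```text
t 3.8 pos [ 0.5635 -0.2255  0.2765] rot [0.7532 0.652  0.0574 0.0655] F [-0.3 -0.  -0.3] M [-0.03  0.04  0.  ] w 0.0006 q [-0.608  0.349  1.526  0.088  1.112 -0.497]
```

View pics/wrist3.png

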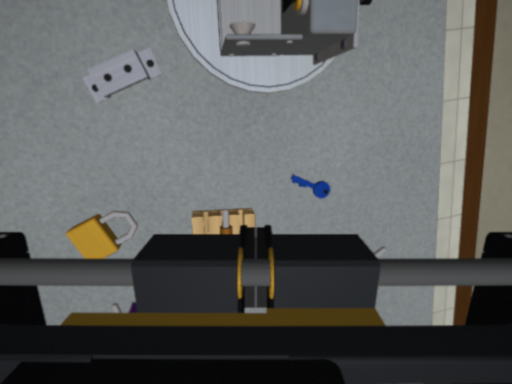

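View pics/side3.png

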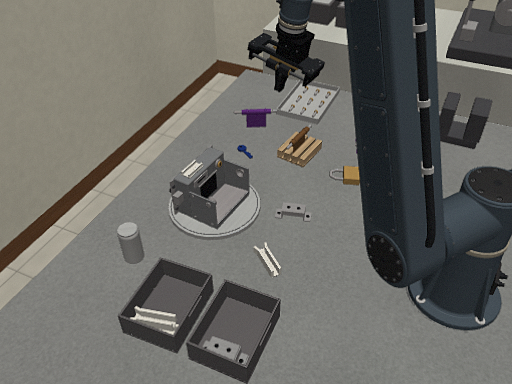

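The grip slipped: the gripper has closed to 0 and the flap is still at the rack. I'll look at how it sits now.

Run:
```python
from h import *
crop('side3',265,110,335,175,10,'s3b')
crop('scene3',180,115,240,175,10,'s3c')
```

```text
(no output)
```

View pics/s3b.png

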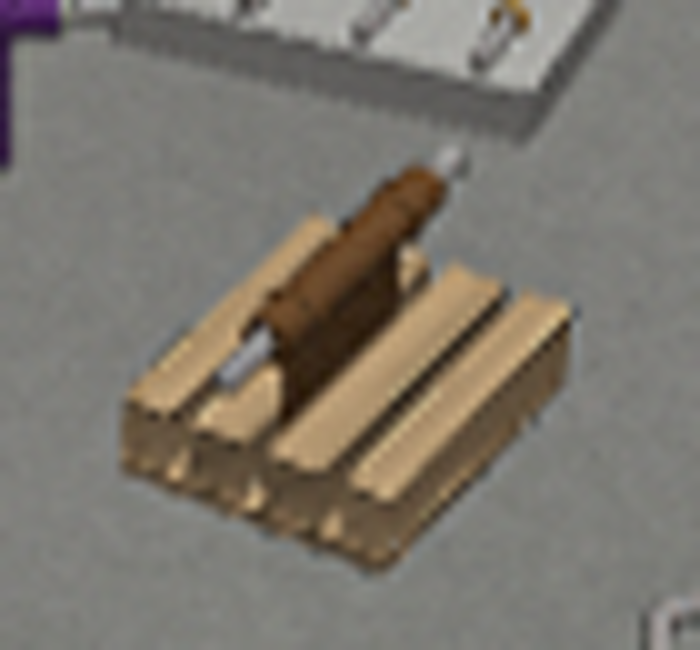

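View pics/s3c.png

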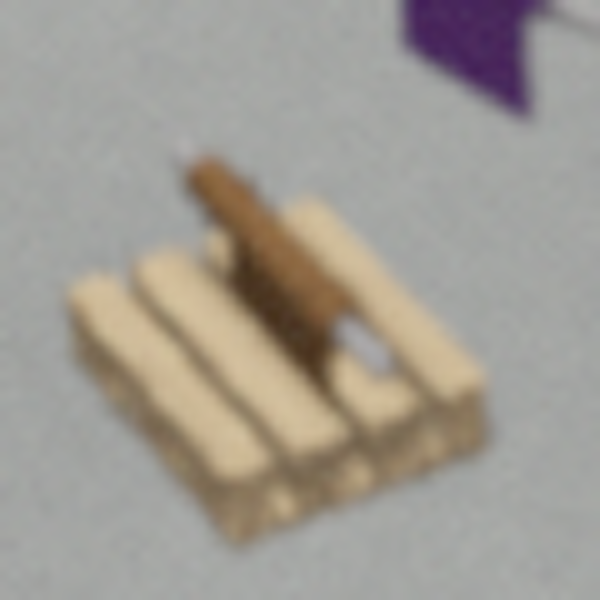

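Run:
```python
from h import *
Rt=Rdown(81.7,-10)
ax=np.array([.5379,-.3552,.070])
go(ax+.018*Rt[:,2]+[0,0,.07],Rt)
```

```text
shift mm [-128.8  -30.2  150.6]
turn [-0.01  0.01 -0.16]
```

Call:
carry_out:
  series:
    - [-40,0,20,0,0,0,0.15]
    - [-90,-15,50,0,0,0,0.15]
    - [-129,-30,90,0,0,0,0.15]
    - [-129,-30,135,0,0,0,0.15]
    - [-129,-30,150,0,0,0,0.15]
    - [-129,-30,150,0,0,0,0.15]

```text
time: 4.7
position: [0.5407, -0.356, 0.1219]
tool_rot: [0.755, 0.65, 0.057, 0.065]
ft_force: [-0.3, 0.3, 0.5]
grip_width: 0.0479
```

Run:
```python
from h import *
s=st(); snap('wrist','wrist4')
crop('wrist4',190,80,310,300,2.7,'w4')
ax=np.array([.5379,-.3552,.070])
for t in (-73,77,-50,50): print(t,proj('wrist4',ax+t/1000*np.array([.1444,.9895,0])))
```

```text
t 4.7 pos [ 0.5407 -0.356   0.1219] rot [0.7547 0.6504 0.0569 0.0648] F [-0.3  0.3  0.5] M [ 0.01  0.02 -0.05] w 0.0479 q [-0.81   0.592  1.581  0.144  0.838 -0.751]
-73 [[243.00933928 279.63583783]]
77 [[240.04145802 109.06278128]]
-50 [[242.60896701 256.99104966]]
50 [[240.64298825 144.15358991]]
```

View pics/w4.png

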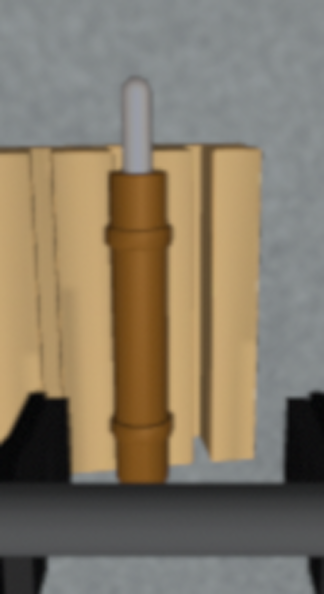

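The flap is unmoved: tip at (240,109), predicted (240,109). I'll regrip with the barrel at the pad centre and give the fingers time to build force.

Run:
```python
from h import *
Rt=Rdown(81.7,-10)
ax=np.array([.5379,-.3552,.070])
go(ax+.018*Rt[:,2],Rt)
```

```text
shift mm [  0.7 -13.   70. ]
turn [ 0.03  0.04 -0.15]
```

Call:
carry_out:
  series:
    - [0.7,-6,35,0,0,0,0.1]
    - [0.7,-12,65,0,0,0,0.1]
    - [0.7,-13,70,0,0,0,0.1]
    - [0.7,-13,70,0,0,0,-1]
    - [0.7,-13,70,0,0,0,-1]
    - [0.7,-13,70,0,0,0,-1]
    - [0.7,-13,70,0,0,0,-1]
    - [0.7,-13,70,0,0,0,-1]
  force: 50

```text
time: 5.75
position: [0.5424, -0.3565, 0.0542]
tool_rot: [0.755, 0.65, 0.058, 0.068]
ft_force: [0.8, 3.6, 19.4]
grip_width: 0.0065
```

Call:
carry_out:
  series:
    - [0,0,0,0,0,0,-1]
    - [0,0,0,0,0,0,-1]

```text
time: 6.0
position: [0.5432, -0.3571, 0.0558]
tool_rot: [0.754, 0.65, 0.058, 0.069]
ft_force: [-2.1, 1.1, 8.7]
grip_width: 0.0011
```

Call:
carry_out:
  series:
    - [0,1,-6,0,0,0,-1]
    - [0,2,-11,0,0,0,-1]
    - [0,2,-11,0,0,0,-1]

```text
time: 6.38
position: [0.5433, -0.3573, 0.0674]
tool_rot: [0.754, 0.65, 0.058, 0.07]
ft_force: [-0.5, -0.2, 0.7]
grip_width: 0.0004
```

Run:
```python
from h import *
s=st(); snap('side','side5'); crop('side5',265,90,335,175,7,'s5')
```

```text
t 6.38 pos [ 0.5433 -0.3573  0.0674] rot [0.7545 0.6501 0.0579 0.0697] F [-0.5 -0.2  0.7] M [ 0.01  0.02 -0.03] w 0.0004 q [-0.809  0.672  1.617  0.166  0.714 -0.779]
```

View pics/s5.png

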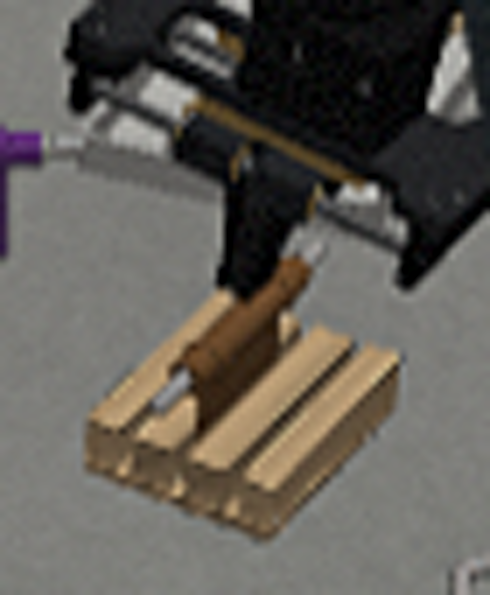

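Run:
```python
from h import *
s=robot.get_obs(); Rm=R.from_quat(s['tool_rot']).as_matrix();p=s['position']
for n,X in [('tcp',p),('grasp',p-.019*Rm[:,2]),('body',p-.07*Rm[:,2]),('ax',[.5379,-.3552,.07]),('plung',np.array([.5379,-.3552,.07])+.077*np.array([.1444,.9895,0])),('barNear',np.array([.5379,-.3552,.07])+.05*np.array([.1444,.9895,0])),('barFar',np.array([.5379,-.3552,.07])-.05*np.array([.1444,.9895,0]))]:
    q=proj('side5',X)[0]; print(n,q,'crop',(q-[265,90]+.5)*7)
```

```text
tcp [297.94453241 135.74904998] crop [234.11172684 323.74334984]
grasp [299.16143254 131.21855922] crop [242.63002775 292.02991453]
body [302.54122203 118.64081906] crop [266.28855422 203.98573343]
ax [299.31651163 135.69293647] crop [243.71558139 323.35055528]
plung [286.72007354 147.9425415 ] crop [155.54051479 409.0977905 ]
barNear [291.22347093 143.56328244] crop [187.06429651 378.4429771 ]
barFar [307.10561372 128.11768913] crop [298.23929606 270.32382392]
```

Run:
```python
from h import *
snap('wrist','wrist5'); snap('scene','scene5'); crop('scene5',165,95,265,185,7,'sc5'); crop('wrist5',130,80,370,300,3,'w5')
```

```text
(no output)
```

View pics/sc5.png

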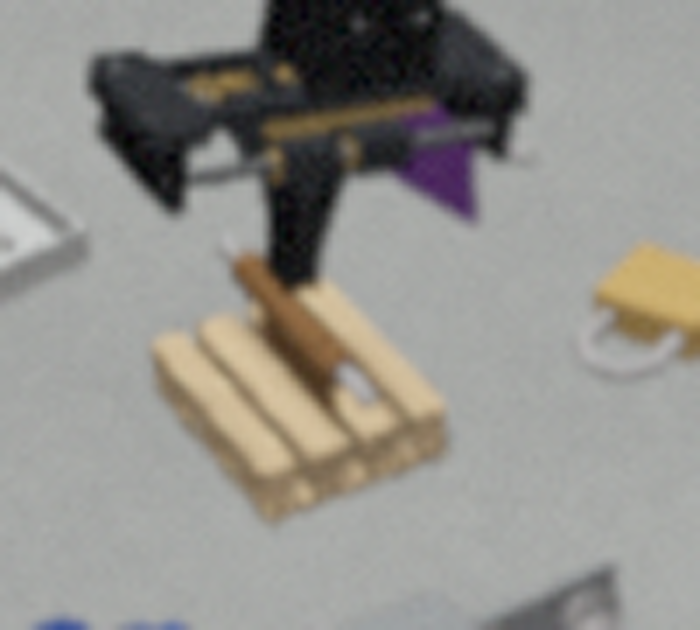

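View pics/w5.png

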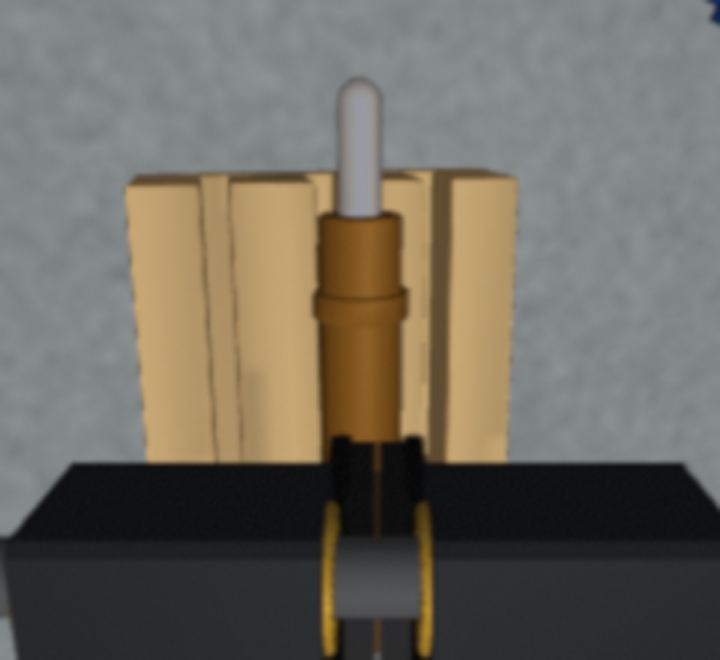

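Run:
```python
from h import *
Rm=R.from_quat([0.755,0.6503,0.0569,0.0625]).as_matrix();p=np.array([.5378,-.3559,.1041])
for dy in (-.04,-.025,.025,.04):
    q=proj('side2',p+Rm[:,1]*dy)[0]; print('tip',dy,(q-[250,90]+.5)*6)
s=robot.get_obs(); Rm=R.from_quat(s['tool_rot']).as_matrix();p=s['position']
for dz in (0,.019,.07): print((proj('wrist5',p-dz*Rm[:,2])[0]-[130,80]+.5)*3)
for dz in (0,.019,.07): print('scene',(proj('scene5',p-dz*Rm[:,2])[0]-[165,95]+.5)*7)
a=np.array([.5379,-.3552,.07]);d=np.array([.1444,.9895,0])
for t in (-73,-50,0,50,77): print(t,'scene',(proj('scene5',a+d*t/1000)[0]-[165,95]+.5)*7,'wrist',(proj('wrist5',a+d*t/1000)[0]-[130,80]+.5)*3)
```

```text
tip -0.04 [368.51095541 257.12930029]
tip -0.025 [343.75939259 244.10227978]
tip 0.025 [262.34942918 201.22262867]
tip 0.04 [238.24729678 188.51810543]
[376.87396686 440.09583254]
[376.83838758 474.6946553 ]
[376.69452875 614.73106027]
scene [284.34983783 323.38479063]
scene [288.13216942 289.21426525]
scene [298.61875637 194.87831519]
-73 scene [223.96030811 238.58791912] wrist [359.3557869  719.07303389]
-50 scene [245.75722056 262.19525809] wrist [358.4467262 638.2119222]
0 scene [294.64762105 315.14436384] wrist [356.27594214 443.48356204]
50 scene [345.7011573  370.43313801] wrist [353.79940188 218.45009929]
77 scene [374.21482747 401.31086659] wrist [352.3161454   82.15247931]
```

Run:
```python
from h import *
Rm=R.from_quat([0.755,0.6503,0.0569,0.0625]).as_matrix();p=np.array([.5378,-.3559,.1041])
for dz in (0,.01,.02,.03,.04):
  for fn,o,s in (('wrist2',(130,180),4),('side2',(250,90),6)):
    print(dz,fn,[np.round((proj(fn,p-dz*Rm[:,2]+Rm[:,1]*dy+Rm[:,0]*.0)[0]-o+.5)*s) for dy in (-.025,.025)])
crop('wrist2',130,180,370,310,3.3,'w2b')
crop('wrist2',130,180,330,310,4,'w2b')
```

```text
0 wrist2 [array([358., 189.]), array([651., 189.])]
0 side2 [array([344., 244.]), array([262., 201.])]
0.01 wrist2 [array([350., 212.]), array([658., 212.])]
0.01 side2 [array([348., 229.]), array([266., 186.])]
0.02 wrist2 [array([342., 238.]), array([667., 238.])]
0.02 side2 [array([352., 214.]), array([270., 171.])]
0.03 wrist2 [array([333., 267.]), array([676., 267.])]
0.03 side2 [array([356., 199.]), array([273., 156.])]
0.04 wrist2 [array([323., 299.]), array([686., 299.])]
0.04 side2 [array([360., 184.]), array([277., 140.])]
```

View pics/w2b.png

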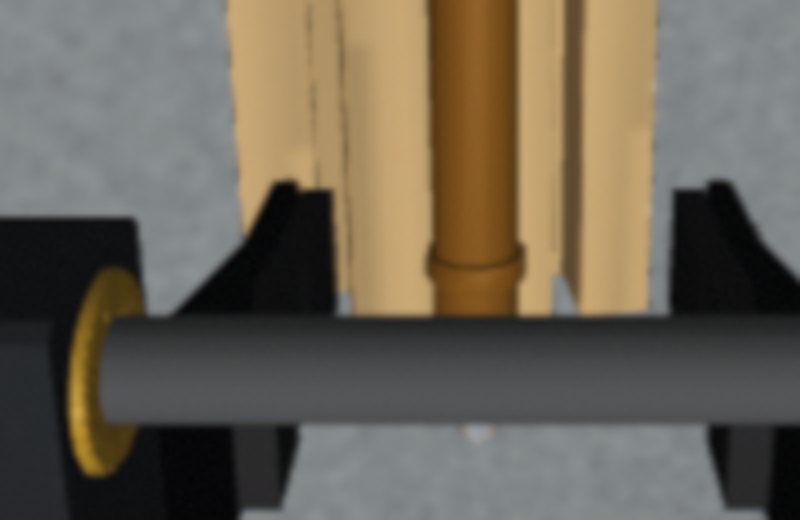

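The fingers closed over the top of the barrel. In free air (wrist2 crop: inner tip edges 333/673; side2: tips (260,160) and (355,212)), the real fingertips sit about 25 mm behind the reported TCP along the tool. The contact on the barrel top (z 79 with TCP at 56) gives about 24 mm. I'll use 25 mm from here on and check it by lowering in stages.

```bash
cat >> h.py <<'E'
TO=.025  # reported TCP lies this far beyond the real finger tips
def gp(pt,Rt,d): # reported TCP so that pt lies d behind real tips
    return np.array(pt)+(d+TO)*Rt[:,2]
E
python3 - <<'E'
from h import *
Rt=Rdown(81.7,-10)
ax=np.array([.5379,-.3552,.070])
p=gp(ax,Rt,.016);print(p)
go(p+[0,0,.07],Rt);go(p+[0,0,.0],Rt)
E
```

```text
[ 0.544945   -0.35622775  0.02962288]
shift mm [  0.9   7.7 -32.1]
turn [ 0.33  0.17 -0.19]
shift mm [ 1.  -4.8 36.8]
turn [ 0.33  0.17 -0.19]
```

Call:
carry_out:
  series:
    - [1,8,-32,0.3,0,0,-1]
    - [1,8,-32,0.3,0,0,0.1]
    - [1,8,-32,0.3,0,0,0.1]
    - [1,8,-32,0.3,0,0,0.1]
    - [1,8,-32,0.3,0,0,0.1]
    - [1,8,-32,0.3,0,0,0.1]
    - [1,8,-32,0.3,0,0,0.1]

```text
time: 7.4
position: [0.5452, -0.3561, 0.0994]
tool_rot: [0.755, 0.65, 0.056, 0.067]
ft_force: [0.2, 0.2, 0.6]
grip_width: 0.0463
```

Run:
```python
from h import *
s=st(); snap('wrist','wrist6')
crop('wrist6',190,80,310,300,2.7,'w6')
ax=np.array([.5379,-.3552,.070])
for t in (-73,77,-50,50): print(t,(proj('wrist6',ax+t/1000*np.array([.1444,.9895,0]))-[190,80]+.5)*2.7)
Rt=Rdown(81.7,-10)
go(gp(ax,Rt,.016),Rt)
```

```text
t 7.4 pos [ 0.5452 -0.3561  0.0994] rot [0.7547 0.6502 0.0562 0.0669] F [0.2 0.2 0.6] M [ 0.   -0.03 -0.  ] w 0.0463 q [-0.804  0.627  1.59   0.147  0.789 -0.752]
-73 [[139.63766324 581.74667657]]
77 [[129.72513741  80.89928184]]
-50 [[138.32064713 516.38522825]]
50 [[131.76167258 185.51929384]]
shift mm [ -0.  -12.4  68.8]
turn [ 0.03  0.17 -0.19]
```

View pics/w6.png

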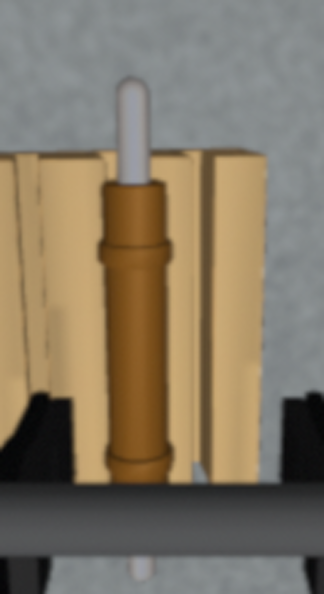

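Call:
carry_out:
  series:
    - [0,-5,30,0,0,0,0.1]
    - [0,-10,55,0,0,0,0.1]
    - [0,-12,66,0,0,0,0.1]
    - [0,-12.4,69,0,0,0,0.1]
    - [0,-12.4,69,0,0,0,0.1]

```text
time: 8.07
position: [0.5455, -0.3567, 0.03]
tool_rot: [0.755, 0.65, 0.056, 0.068]
ft_force: [-0.7, -0.0, -0.3]
grip_width: 0.048
```

Call:
carry_out:
  series:
    - [0,0,0,0,0,0,-1]
    - [0,0,0,0,0,0,-1]
    - [0,0,0,0,0,0,-1]
    - [0,0,0,0,0,0,-1]
    - [0,0,0,0,0,0,-1]
    - [0,0,0,0,0,0,-1]

```text
time: 8.82
position: [0.5455, -0.3567, 0.0302]
tool_rot: [0.755, 0.65, 0.056, 0.068]
ft_force: [-0.5, 0.8, 2.0]
grip_width: 0.0164
```

Call:
carry_out:
  series:
    - [0,1,-6,0,0,0,-1]
    - [0,2,-11,0,0,0,-1]
    - [0,2,-11,0,0,0,-1]

```text
time: 9.2
position: [0.5457, -0.3569, 0.0417]
tool_rot: [0.755, 0.65, 0.056, 0.068]
ft_force: [0.6, -0.9, -2.8]
grip_width: 0.0171
```

Run:
```python
from h import *
s=st(); snap('side','side7'); crop('side7',265,90,335,175,7,'s7')
```

```text
t 9.2 pos [ 0.5457 -0.3569  0.0417] rot [0.7546 0.6502 0.0562 0.068 ] F [ 0.6 -0.9 -2.8] M [ 0.    0.13 -0.  ] w 0.0171 q [-0.804  0.713  1.62   0.168  0.672 -0.78 ]
```

View pics/s7.png

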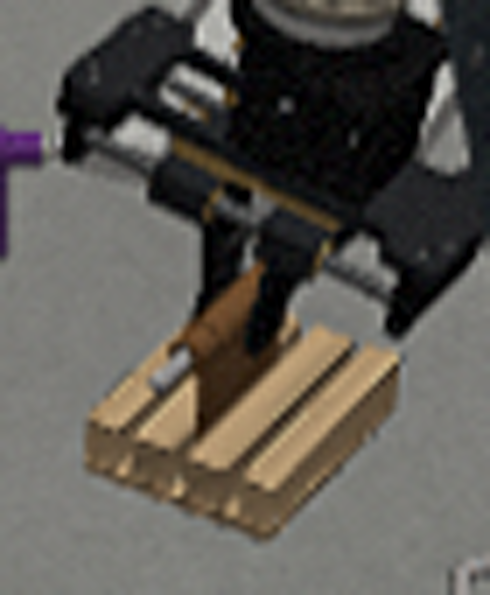

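Held: the fingers straddle the barrel at crop (230,320) and the wrist carries 2.8 N, about 0.29 kg. Lifting clear.

Call:
carry_out:
  series:
    - [0,3.5,-20,0,0,0,-1]
    - [0,9,-50,0,0,0,-1]
    - [0,18,-100,0,0,0,-1]
    - [0,27,-150,0,0,0,-1]
    - [30,33,-180,0,0,0,-1]
    - [70,35,-180,0,0,0,-1]
    - [110,37,-180,0,0,0,-1]
    - [110,37,-180,0,0,0,-1]

```text
time: 10.25
position: [0.5661, -0.2443, 0.2244]
tool_rot: [0.753, 0.652, 0.056, 0.066]
ft_force: [-0.4, -0.4, -2.4]
grip_width: 0.0168
```

Run:
```python
from h import *
s=st(); snap('wrist','wrist8');snap('scene','scene8');snap('side','side8')
crop('scene8',150,40,310,200,3.7,'sc8'); crop('side8',230,20,340,120,5,'s8')
```

```text
t 10.25 pos [ 0.5661 -0.2443  0.2244] rot [0.7535 0.6517 0.0563 0.0662] F [-0.4 -0.4 -2.4] M [-0.08  0.11 -0.03] w 0.0168 q [-0.632  0.418  1.57   0.095  1.001 -0.533]
```

View pics/wrist8.png

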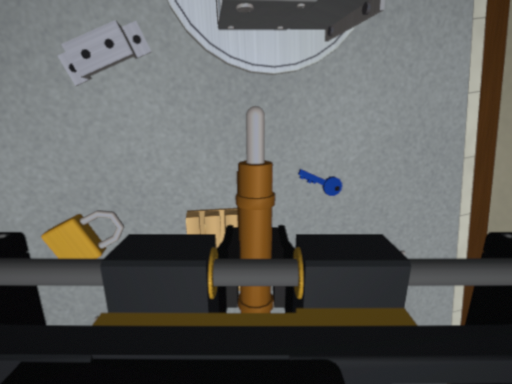

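View pics/sc8.png

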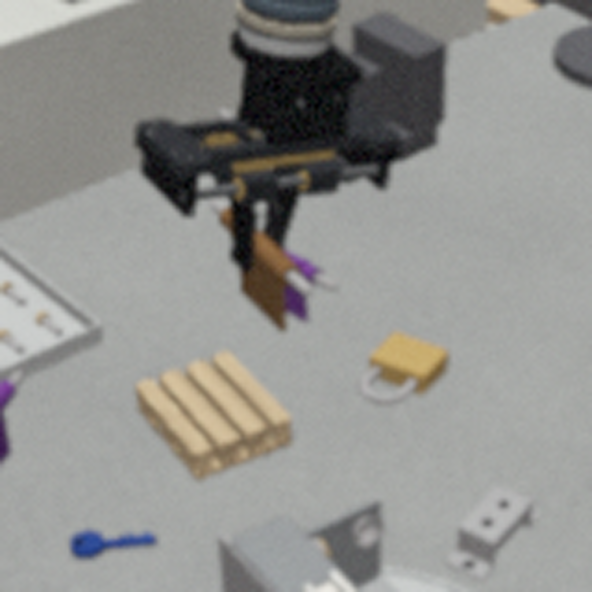

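View pics/s8.png

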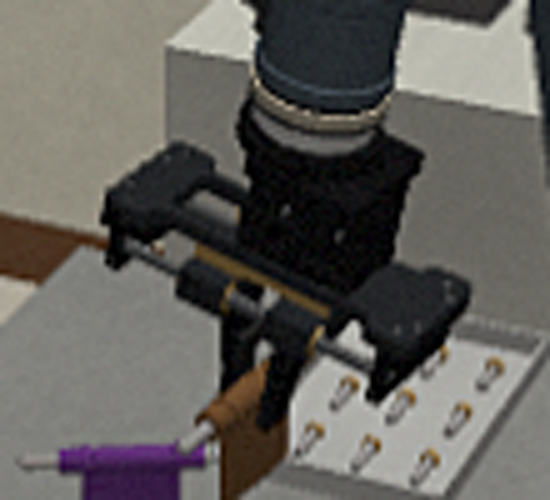

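Run:
```python
from h import *
s=st(); Rm=R.from_quat(s['tool_rot']).as_matrix();p=s['position']
a=p-.041*Rm[:,2]
for t in (-.073,-.05,.05,.077):
    X=a+t*Rm[:,0]
    print(t,'wrist',proj('wrist8',X)[0],'scene',(proj('scene8',X)[0]-[150,40]+.5)*3.7,'side',(proj('side8',X)[0]-[230,20]+.5)*5)
rel([.585,-.12,.32])
```

```text
t 10.4 pos [ 0.5667 -0.2484  0.2247] rot [0.7546 0.6503 0.056  0.0679] F [-0.3  0.1 -1.9] M [-0.06  0.02 -0.01] w 0.0161 q [-0.636  0.42   1.567  0.094  1.    -0.533]
-0.073 wrist [257.06910621 367.18327418] scene [210.93511554 200.20927698] side [325.12801047 328.4055621 ]
-0.05 wrist [257.24420525 336.57456823] scene [224.55553661 213.27525562] side [304.33601507 345.88029639]
0.05 wrist [258.1738353  171.89437119] scene [287.5390384  273.74913739] side [209.00810328 425.94622953]
0.077 wrist [258.482668   116.36055859] scene [305.66754995 291.17167332] side [181.79685691 448.78496648]
shift mm [129.4  15.9 -94.5]
```

Call:
carry_out:
  series:
    - [30,4,-30,0,0,0,-1]
    - [75,9,-60,0,0,0,-1]
    - [115,14,-90,0,0,0,-1]
    - [129,16,-95,0,0,0,-1]
    - [129,16,-95,0,0,0,-1]
    - [129,16,-95,0,0,0,-1]
    - [129,16,-95,0,0,0,-1]

```text
time: 11.28
position: [0.5843, -0.1216, 0.3191]
tool_rot: [0.755, 0.65, 0.055, 0.067]
ft_force: [-0.3, -0.3, -1.6]
grip_width: 0.0167
```

Run:
```python
from h import *
s=st(); snap('wrist','wrist9')
s=st(); Rm=R.from_quat(s['tool_rot']).as_matrix();p=s['position']
for t in (.05,.077): print(proj('wrist9',p-.041*Rm[:,2]+t*Rm[:,0]))
crop('wrist9',100,0,420,240,2.5,'w9')
```

```text
t 11.28 pos [ 0.5843 -0.1216  0.3191] rot [0.7552 0.6497 0.0552 0.0669] F [-0.3 -0.3 -1.6] M [-0.04  0.1  -0.02] w 0.0167 q [-0.416  0.293  1.49   0.045  1.19  -0.279]
t 11.32 pos [ 0.5844 -0.1215  0.3193] rot [0.7552 0.6497 0.0554 0.0671] F [ 0.4  0.7 -2. ] M [0.02 0.1  0.04] w 0.0164 q [-0.416  0.292  1.49   0.045  1.19  -0.279]
[[255.8464445  164.05845336]]
[[255.84589485 107.57824255]]
```

View pics/w9.png

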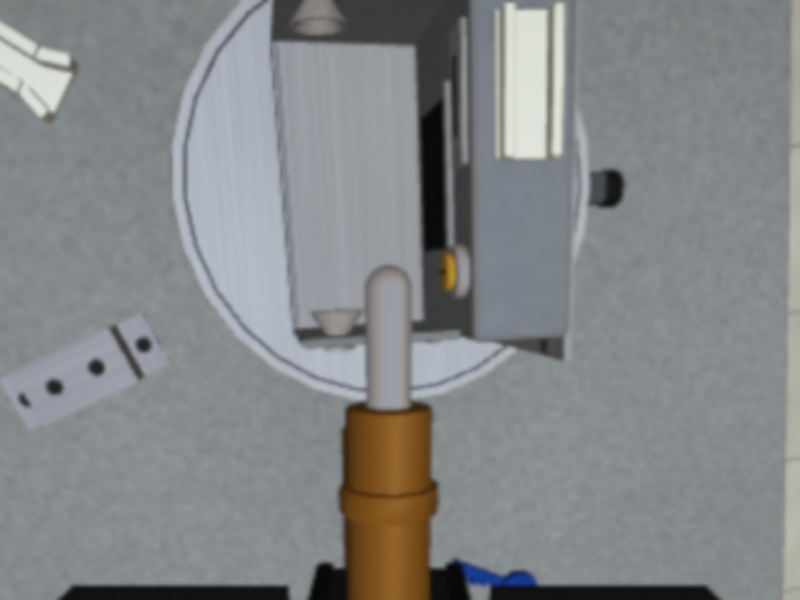

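Run:
```python
from h import *
P=lambda u,v:cp(100,0,2.5,u,v)
crop('wrist9',200,0,260,30,10,'w9a'); crop('wrist9',205,110,265,150,10,'w9b')
for n,u,v,z in [('Rrim',336,312,.114),('Lrim',319,32,.114)]:
    print(n,np.round(onz('wrist9',P(u,v),z)*1000,1))
c=cam('wrist9');print(c['position'])
# text-based rough lock
for n,u,v,z in [('caseR front top',475,335,.154),('case back top R',568,335,.154),('whiteR near L',500,157,.165),('white near R',560,157,.165)]:
    print(n,np.round(onz('wrist9',P(u,v),z)*1000,1))
```

```text
Rrim [600.9 -64.6 114. ]
Lrim [614.6  63.  114. ]
[0.5638770934714976, -0.04194819751633748, 0.5015036337201505]
caseR front top [661.8 -83.5 154. ]
case back top R [709.  -91.2 154. ]
whiteR near L [679.1  -7.2 165. ]
white near R [706.9 -10.6 165. ]
```

View pics/w9a.png

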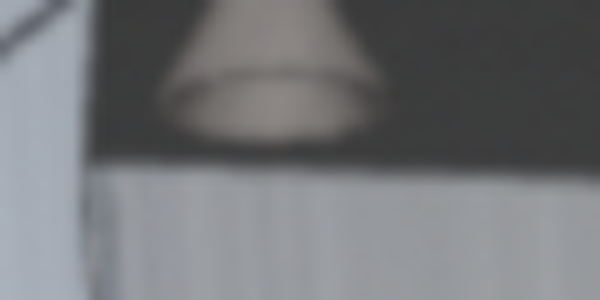

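View pics/w9b.png

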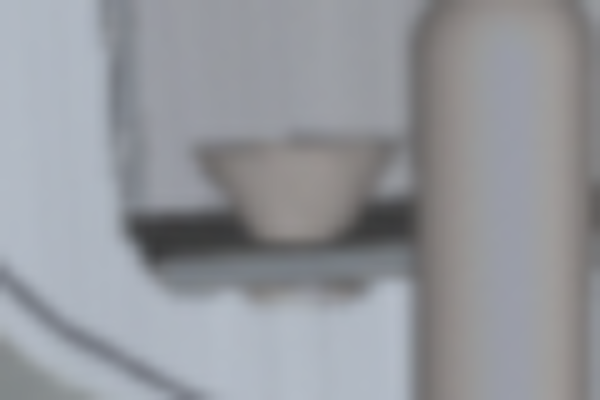

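Run:
```python
from h import *
a=onz('wrist9',cp(205,110,10,295,145),.114); b=onz('wrist9',cp(200,0,10,272,105),.114)
print(a*1000,b*1000,np.linalg.norm(b-a)*1000); d=b-a; ang=np.degrees(np.arctan2(d[1],d[0])); print('spin ang',ang,'mid',(a+b)/2)
# check scene/side cupR
mid=(a+b)/2; y=d/np.linalg.norm(d); x=np.array([y[1],-y[0],0])
def L(lx,ly,lz): return mid+x*(lx+.046)+y*ly+np.array([0,0,lz-.082])
for n,q in [('cheekR top front in',(-.066,-.077,.097)),('cheekL tf out',(-.066,.082,.097)),('cupR',(-.046,-.065,.082))]:
    X=L(*q); print(n,X*1000,'scene c2',(proj('scene0',X)[0]-[190,160]+.5)*5,'side c4',(proj('side0',X)[0]-[150,140]+.5)*4)
# white chute height by two views: wrist9 near corners vs scene0 c2 (215,190)...; 
P=lambda u,v:cp(100,0,2.5,u,v)
X,e=tri(('wrist9',P(497,157)),('scene0',cp(190,160,5,247,172)));print(X*1000,e)
X,e=tri(('wrist9',P(562,157)),('scene0',cp(190,160,5,215,192)));print(X*1000,e)
```

```text
[600.88611412 -64.02135997 114.        ] [614.39311328  65.62879857 114.        ] 130.35184169526735
spin ang 84.05236124937502 mid [0.60763961 0.00080372 0.114     ]
cheekR top front in [579.76856824 -73.70939918 129.        ] scene c2 [315.86023558  74.94764127] side c4 [393.67242186 116.61733585]
cheekL tf out [596.24407666  84.4347048  129.        ] scene c2 [489.8300844  241.27381426] side c4 [260.35371351 252.71778304]
cupR [600.90434296 -63.8463861  114.        ] scene c2 [298.73266891 120.01805334] side c4 [360.27764095 133.61967192]
[680.02698568  -8.35312802 162.89962839] [0.0022081989402208593, 0.002208198940220928]
[705.94498887  -9.21280355 165.71909139] [0.0021901624660125105, 0.002190162466012528]
```

The two rims come out 130.35 mm apart (text 130), so cups_mid is at (607.6, 0.8, 114) with axis yaw 84.05°. This agrees with scene and side to about 2 mm. The predicted tip (390,269) in the crop was seen at (388,267), so the hand model holds. Plan: tilt 13° with the plunger end low, put the plunger in the left cup, compress about 15 mm, level out, then release to the right.

```bash
cat >> h.py <<'E'
MID=np.array([.6076,.0008,.114]); YA=84.05
U=np.array([np.cos(np.radians(YA)),np.sin(np.radians(YA)),0]); XL=np.array([U[1],-U[0],0])
def pose(th,s,h,xo=0):
    Rt=Rdown(YA,-10,-th); M=MID+U*s/1000+XL*xo/1000+np.array([0,0,h/1000]); return M+.041*Rt[:,2],Rt
def byTip(th,ts,hh,c=0): # plunger tip at s=ts,h=hh with compression c
    t=np.radians(th); return pose(th,ts-(77-c)*np.cos(t),hh+(77-c)*np.sin(t))
def where():
    s=robot.get_obs();Rm=R.from_quat(s['tool_rot']).as_matrix();M=s['position']-.041*Rm[:,2]-MID
    x=Rm[:,0]; th=np.degrees(np.arcsin(-x[2]));s_,h,xo=1e3*M@U,1e3*M[2],1e3*M@XL
    t=np.radians(th); F=s['ft_force']
    print('th %.2f yaw %.2f s %.1f h %.1f xo %.1f | free tips: plunger s %.1f h %.1f fixed s %.1f h %.1f | F u %.1f x %.1f z %.1f w %.4f t %.2f'%(th,np.degrees(np.arctan2(x[1],x[0])),s_,h,xo,s_+77*np.cos(t),h-77*np.sin(t),s_-73*np.cos(t),h+73*np.sin(t),F@U,F@XL,F[2],s['grip_width'],s['time']))
E
python3 - <<'E'
from h import *
where(); go(*byTip(13,57,70))
E
```

```text
th 0.20 yaw 81.39 s -123.6 h 245.7 xo -17.4 | free tips: plunger s -46.6 h 245.4 fixed s -196.6 h 245.9 | F u 0.8 x 0.3 z -2.0 w 0.0164 t 11.32
shift mm [ 98.2 -14.4 156.8]
turn [ -0.33 -12.14  -4.82]
```

Call:
carry_out:
  series:
    - [25,-3,10,0,-4,-1.5,-1]
    - [50,-7,40,0,-8,-3,-1]
    - [75,-11,80,-0.3,-12.1,-4.8,-1]
    - [98,-14,120,-0.3,-12.1,-4.8,-1]
    - [98,-14,150,-0.3,-12.1,-4.8,-1]
    - [98,-14.4,157,-0.3,-12.1,-4.8,-1]
    - [98,-14.4,157,-0.3,-12.1,-4.8,-1]

```text
time: 12.2
position: [0.6121, -0.0278, 0.1618]
tool_rot: [0.729, 0.67, -0.026, 0.139]
ft_force: [-0.2, -0.8, -3.0]
grip_width: 0.0164
```

Run:
```python
from h import *
where(); snap('wrist','wrist10'); where(); snap('scene','scene10'); snap('side','side10'); go(*byTip(13,58,1))
for t in (-.073,.05,.077):
    s=robot.get_obs();Rm=R.from_quat(s['tool_rot']).as_matrix();X=s['position']-.041*Rm[:,2]+t*Rm[:,0]
    print(t,proj('wrist10',X),proj('scene10',X)*3-[540,300],proj('side10',X)*4-[560,400])
crop('scene10',180,100,340,270,3,'sc10');crop('side10',140,100,280,240,4,'s10')
```

```text
th 12.95 yaw 83.98 s -18.9 h 87.1 xo 0.3 | free tips: plunger s 56.1 h 69.9 fixed s -90.0 h 103.5 | F u -0.8 x -0.1 z -3.0 w 0.0164 t 12.20
th 12.95 yaw 83.95 s -18.9 h 88.1 xo 0.8 | free tips: plunger s 56.1 h 70.8 fixed s -90.1 h 104.5 | F u 0.0 x 0.1 z -3.0 w 0.0167 t 12.25
shift mm [ 17.5 -13.1  67.1]
turn [ 0.13 -0.03 -0.11]
-0.073 [[257.1296451  364.47728607]] [[190.97239056 148.6271739 ]] [[412.70966097 147.85159494]]
0.05 [[257.64701011 165.56721633]] [[269.58571591 246.1116323 ]] [[311.8936231  278.47259681]]
0.077 [[257.79043846 108.65260642]] [[287.80986212 268.72587107]] [[288.50717001 308.74683028]]
```

View pics/wrist10.png

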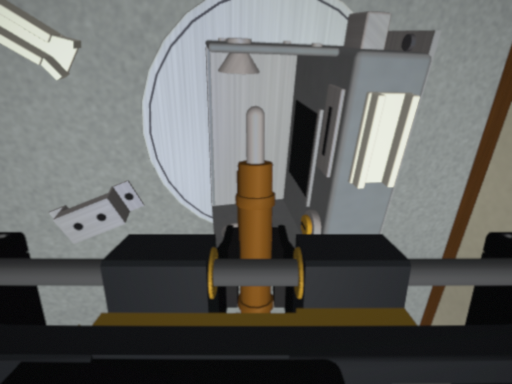

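View pics/sc10.png

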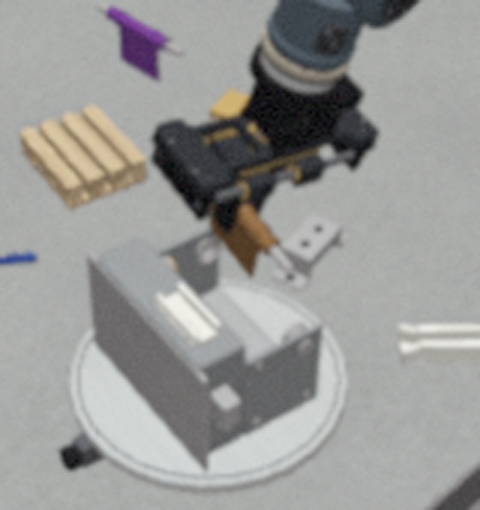

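View pics/s10.png

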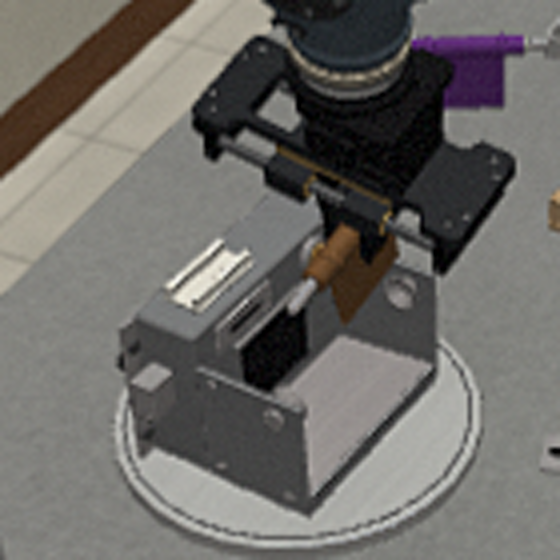

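The picture agrees with the model: wrist tip at (256,108) against (258,109), side tip at (292,308) against (288,309). Near the scene tip, the bracket's foot shows behind it. Descending to the cup axis.

Call:
carry_out:
  series:
    - [5,-4,20,0,0,0,-1]
    - [10,-8,40,0,0,0,-1]
    - [14,-11,55,0,0,0,-1]
    - [17.5,-13,67,0,0,0,-1]
    - [17.5,-13,67,0,0,0,-1]

```text
time: 12.98
position: [0.6116, -0.0259, 0.0924]
tool_rot: [0.729, 0.669, -0.025, 0.14]
ft_force: [-0.1, -0.6, -1.7]
grip_width: 0.0169
```

Run:
```python
from h import *
where(); snap('wrist','wrist11'); snap('side','side11'); where(); go(*byTip(13,73,1,0))
crop('side11',140,100,280,240,4,'s11')
c=MID; print('Lrim',proj('wrist11',c+.065*U),'Lrim edges',proj('wrist11',c+.065*U+.0145*XL),proj('wrist11',c+.065*U-.0145*XL))
crop('wrist11',160,40,360,240,3,'w11')
```

```text
th 12.95 yaw 83.96 s -17.1 h 17.7 xo -0.4 | free tips: plunger s 57.9 h 0.4 fixed s -88.2 h 34.1 | F u -0.6 x -0.1 z -1.7 w 0.0169 t 12.97
th 12.96 yaw 83.94 s -17.1 h 18.8 xo 0.5 | free tips: plunger s 58.0 h 1.6 fixed s -88.2 h 35.2 | F u 0.1 x 0.8 z -2.3 w 0.0166 t 13.07
shift mm [14.7 -0.2 -2.9]
turn [ 0.19 -0.03 -0.11]
Lrim [[256.59382333  92.36566705]] Lrim edges [[286.78784607  92.66961731]] [[225.30136479  92.07812404]]
```

View pics/w11.png

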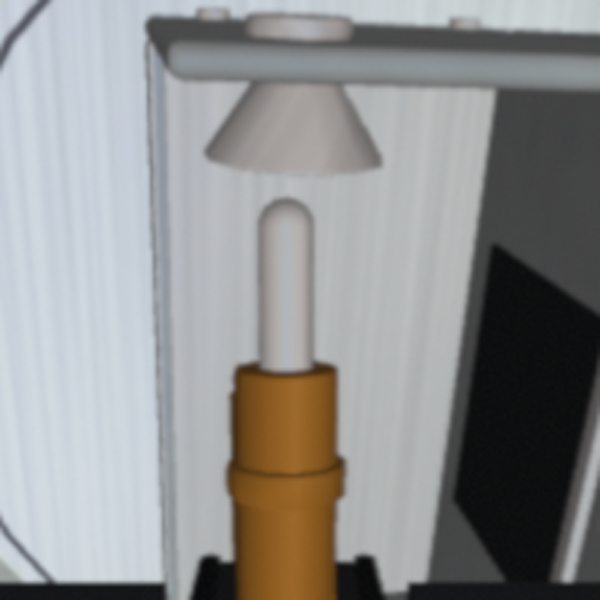

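View pics/s11.png

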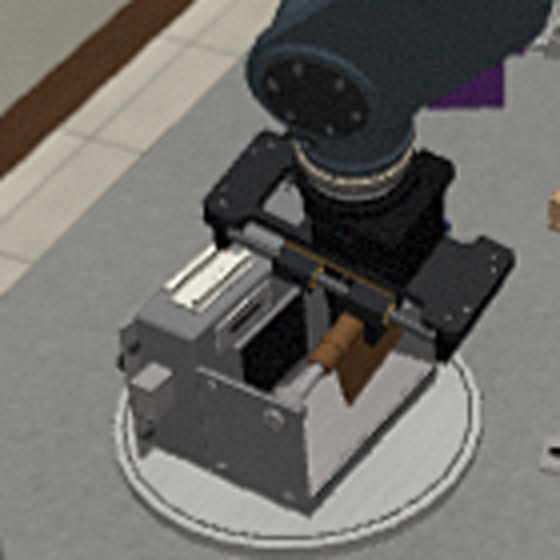

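The rim centre is at crop (294,160) and the pin at (286,200), so the pin is about 1.3 mm off, which I'll correct with +1 mm in tool y. The body clears the case. Now I'll press in stages and watch the spring force.

Run:
```python
from h import *
go(*byTip(13,73,.5,0)); go(*byTip(13,73,.5,6));go(*byTip(13,73,.5,15))
```

```text
shift mm [14.9 -0.2 -2.5]
turn [ 0.19 -0.03 -0.11]
shift mm [20.9 -0.3 -2.5]
turn [ 0.19 -0.03 -0.11]
shift mm [29.9 -0.3 -2.4]
turn [ 0.19 -0.03 -0.11]
```

Call:
carry_out:
  series:
    - [7,0.8,-2.5,0.2,0,0,-1]
    - [14,0.8,-2.5,0.2,0,0,-1]
    - [18,0.8,-2.5,0.2,0,0,-1]
    - [21,0.8,-2.5,0.2,0,0,-1]
    - [21,0.8,-2.5,0.2,0,0,-1]
  force: 60

```text
time: 13.7
position: [0.6159, -0.0062, 0.0922]
tool_rot: [0.729, 0.669, -0.026, 0.141]
ft_force: [-0.4, -5.1, -0.2]
grip_width: 0.0168
```

Run:
```python
from h import *
where(); snap('wrist','wrist12'); where(); go(*byTip(13,73,.5,15))
crop('wrist12',160,40,360,240,3,'w12')
```

```text
th 13.10 yaw 83.97 s 3.0 h 17.5 xo 1.8 | free tips: plunger s 78.0 h 0.0 fixed s -68.1 h 34.0 | F u -5.1 x 0.1 z -0.2 w 0.0168 t 13.70
th 13.10 yaw 83.96 s 2.9 h 17.5 xo 1.8 | free tips: plunger s 77.9 h 0.0 fixed s -68.2 h 34.0 | F u -6.3 x 1.1 z -0.9 w 0.0163 t 13.75
shift mm [10.2 -2.   0.4]
turn [ 0.06  0.11 -0.07]
```

View pics/w12.png

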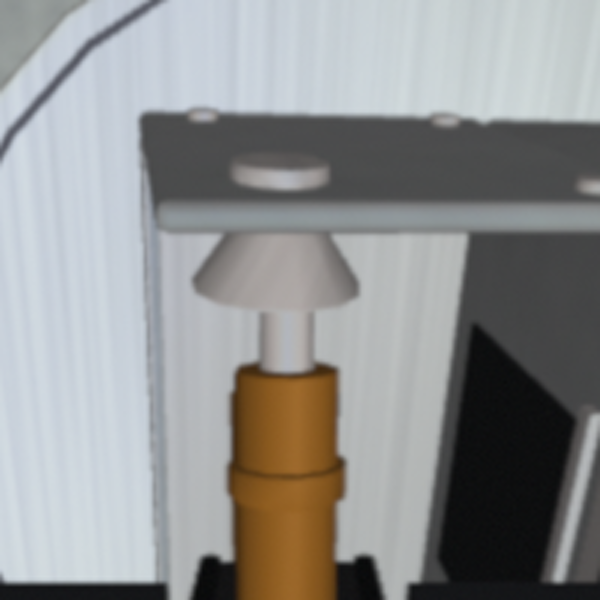

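The pin is seated in the left cup (crop 287,310) with about 6 N of spring force. Pressing to 15 mm.

Call:
carry_out:
  series:
    - [4,-1,0,0,0,0,-1]
    - [8,-2,0.3,0,0,0,-1]
    - [10.5,-2,0.4,0,0,0,-1]
    - [10.5,-2,0.4,0,0,0,-1]

```text
time: 14.25
position: [0.6165, 0.002, 0.0904]
tool_rot: [0.729, 0.669, -0.026, 0.143]
ft_force: [1.7, -8.4, 0.3]
grip_width: 0.0167
```

Run:
```python
from h import *
where(); snap('wrist','wrist13'); where()
crop('wrist13',160,40,360,240,3,'w13')
for th in (9,5,2,0): go(*byTip(th,73,0,15))
```

```text
th 13.28 yaw 83.97 s 11.4 h 15.6 xo 1.4 | free tips: plunger s 86.3 h -2.0 fixed s -59.7 h 32.4 | F u -8.2 x 2.5 z 0.3 w 0.0167 t 14.25
th 13.28 yaw 83.96 s 11.3 h 15.7 xo 1.5 | free tips: plunger s 86.3 h -2.0 fixed s -59.7 h 32.4 | F u -9.1 x 1.5 z -0.1 w 0.0168 t 14.30
shift mm [ 4.8 -2.6  5.2]
turn [0.21 4.23 0.66]
shift mm [ 8.1 -3.3  9.2]
turn [0.22 8.16 1.37]
shift mm [10.7 -3.8 12. ]
turn [ 0.22 11.12  1.89]
shift mm [12.6 -4.1 13.7]
turn [ 0.22 13.09  2.24]
```

View pics/w13.png

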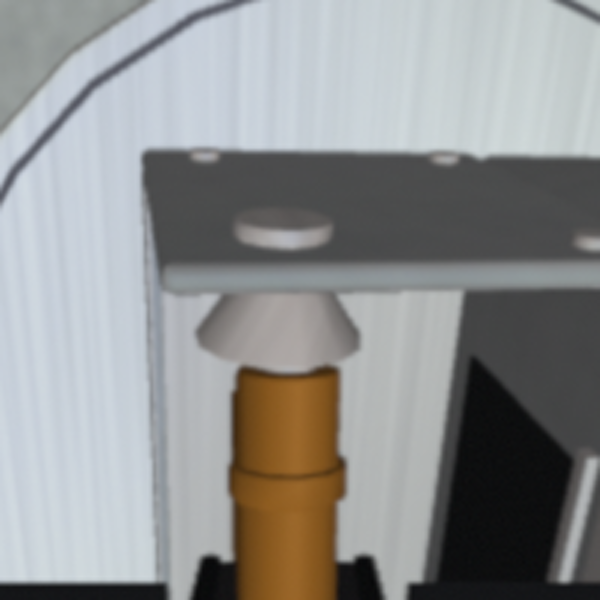

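Call:
carry_out:
  series:
    - [3.5,-2,2.5,0.2,2,0.3,-1]
    - [5.5,-2.6,5.2,0.2,4.2,0.7,-1]
    - [9,-3.3,9.2,0.2,8.2,1.4,-1]
    - [11.5,-3.8,12,0.2,11.1,1.9,-1]
    - [11.5,-3.8,12,0.2,11.1,1.9,-1]

```text
time: 14.92
position: [0.6174, 0.0072, 0.0765]
tool_rot: [0.739, 0.667, 0.046, 0.079]
ft_force: [-0.2, -7.8, 0.3]
grip_width: 0.0164
```

Run:
```python
from h import *
where(); snap('scene','scene14'); snap('side','side14'); where()
crop('scene14',180,150,300,250,6,'sc14'); crop('side14',190,140,270,220,8,'s14')
go(*byTip(0,73,0,15))
```

```text
th 2.17 yaw 83.97 s 8.9 h 2.8 xo 1.8 | free tips: plunger s 85.9 h -0.1 fixed s -64.0 h 5.6 | F u -7.7 x 0.6 z 0.3 w 0.0164 t 14.93
th 2.19 yaw 84.02 s 9.5 h 3.0 xo 1.8 | free tips: plunger s 86.4 h 0.0 fixed s -63.5 h 5.8 | F u -8.8 x 0.6 z -0.1 w 0.0166 t 15.03
shift mm [ 3.2 -2.5  2.5]
turn [0.23 2.16 0.36]
```

View pics/sc14.png

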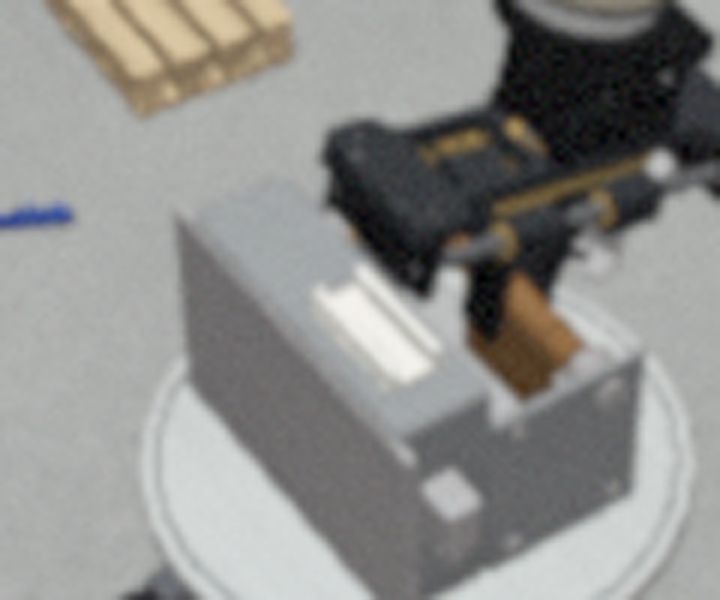

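View pics/s14.png

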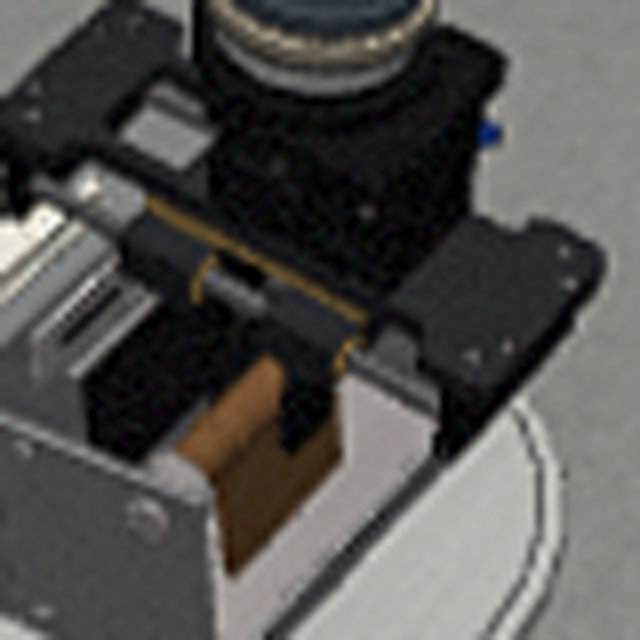

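Call:
carry_out:
  series:
    - [2,-1,1.5,0.2,1.2,0.2,-1]
    - [3,-2,2.5,0.2,2.2,0.3,-1]
    - [3,-2.2,2.5,0.2,2.2,0.3,-1]
    - [-1,-2.2,2.6,0.2,2.2,0.3,-1]
    - [-5,-2.2,2.7,0.2,2.2,0.3,-1]
    - [-8,-2.2,2.8,0.2,2.2,0.3,-1]
    - [-8,-2.2,2.8,0.2,2.2,0.3,-1]

```text
time: 15.9
position: [0.6166, -0.0014, 0.0746]
tool_rot: [0.74, 0.667, 0.059, 0.067]
ft_force: [0.6, -5.0, -0.9]
grip_width: 0.0166
```

Run:
```python
from h import *
where(); snap('wrist','wrist15'); where()
crop('wrist15',160,40,360,240,3,'w15')
```

```text
th 0.06 yaw 84.10 s -1.2 h 1.0 xo 1.9 | free tips: plunger s 75.8 h 0.9 fixed s -74.2 h 1.1 | F u -4.9 x 1.1 z -0.9 w 0.0166 t 15.90
th 0.06 yaw 84.11 s -1.2 h 0.9 xo 1.7 | free tips: plunger s 75.8 h 0.8 fixed s -74.2 h 1.0 | F u -5.5 x 1.4 z -1.9 w 0.0165 t 15.95
```

View pics/w15.png

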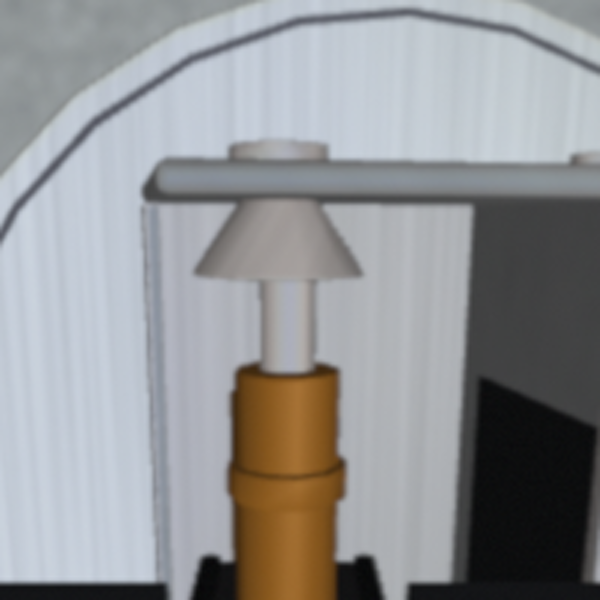

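Call:
carry_out:
  series:
    - [-1,-1,0.5,0,0,0,-1]
    - [-2,-1.7,0.5,0,0,0,-1]
    - [-3,-1.7,0.5,0,0,0,-1]
    - [-3,-1.7,0.5,0,0,0,-1]

```text
time: 16.45
position: [0.6165, -0.0022, 0.0746]
tool_rot: [0.74, 0.667, 0.062, 0.067]
ft_force: [4.2, 5.4, -0.1]
grip_width: 0.0161
```

Run:
```python
from h import *
where(); snap('side','side16'); snap('scene','scene16');where()
crop('scene16',180,150,300,250,6,'sc16'); crop('side16',190,140,270,220,8,'s16')
```

```text
th -0.09 yaw 84.08 s -2.1 h 0.9 xo 1.7 | free tips: plunger s 74.9 h 1.0 fixed s -75.1 h 0.8 | F u 5.8 x 3.6 z -0.1 w 0.0161 t 16.45
th -0.08 yaw 84.09 s -2.1 h 0.9 xo 1.7 | free tips: plunger s 74.9 h 1.0 fixed s -75.1 h 0.8 | F u 4.8 x 3.6 z -0.6 w 0.0165 t 16.55
```

View pics/s16.png

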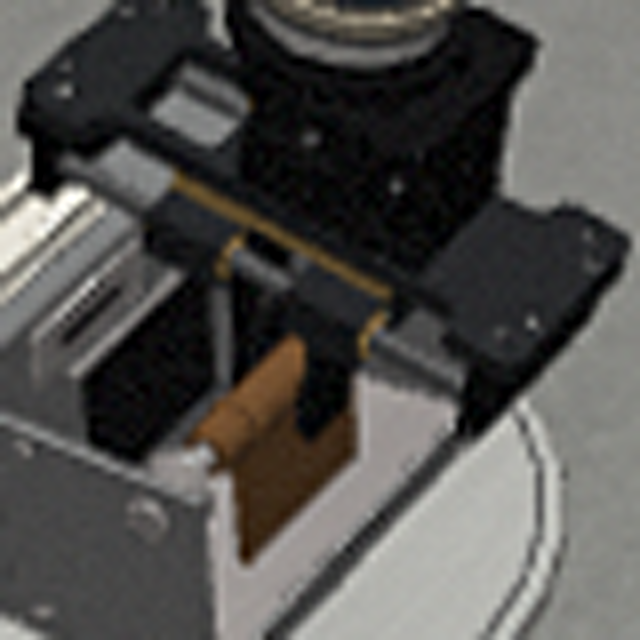

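View pics/sc16.png

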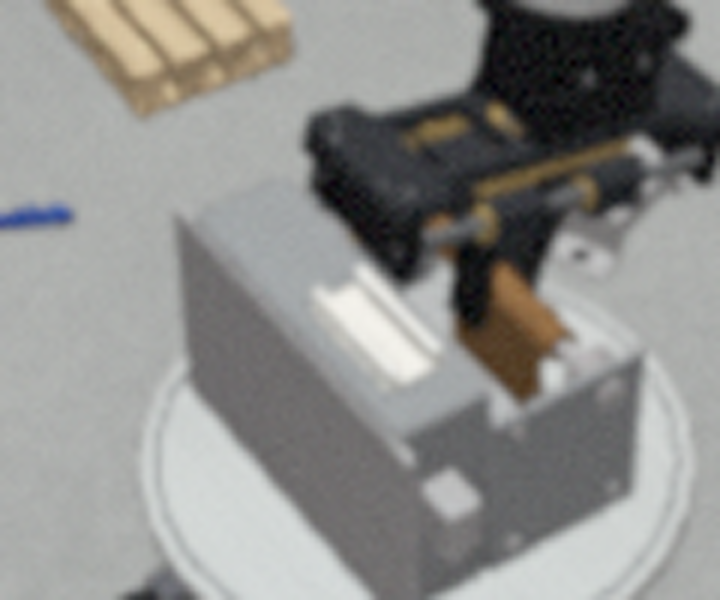

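The axial force reversed from -5 to +5 N, so the fixed pin has bottomed in the right cup and both ends are in. I'll ease off and open.

Call:
carry_out:
  series:
    - [0.7,-0.5,0,0,0,0,-1]
    - [0.7,-0.5,0,0,0,0,-1]
    - [0.7,-0.5,0,0,0,0,0.0]
    - [0.7,-0.5,0,0,0,0,0.0]
    - [0.7,-0.5,0,0,0,0,0.0]
    - [0.7,-0.5,0,0,0,0,0.0]
    - [0.7,-0.5,0,0,0,0,0.0]

```text
time: 17.42
position: [0.6159, -0.0013, 0.0744]
tool_rot: [0.74, 0.667, 0.061, 0.067]
ft_force: [-0.4, 0.4, -0.1]
grip_width: 0.0426
```

Run:
```python
from h import *
where(); snap('wrist','wrist17'); snap('side','side17')
crop('wrist17',110,40,410,320,2.1,'w17'); crop('side17',190,140,270,220,8,'s17')
s=robot.get_obs();Rm=R.from_quat(s['tool_rot']).as_matrix();print(Rm.T@[0,0,100])
```

```text
th -0.09 yaw 84.09 s -1.3 h 0.7 xo 1.0 | free tips: plunger s 75.7 h 0.9 fixed s -74.3 h 0.6 | F u 0.3 x -0.5 z -0.1 w 0.0426 t 17.43
[  0.14551958  18.10924484 -98.34650007]
```

View pics/w17.png

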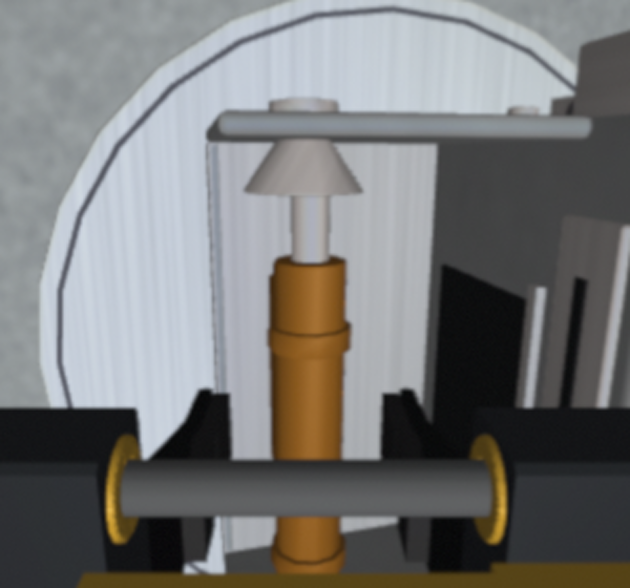

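View pics/s17.png

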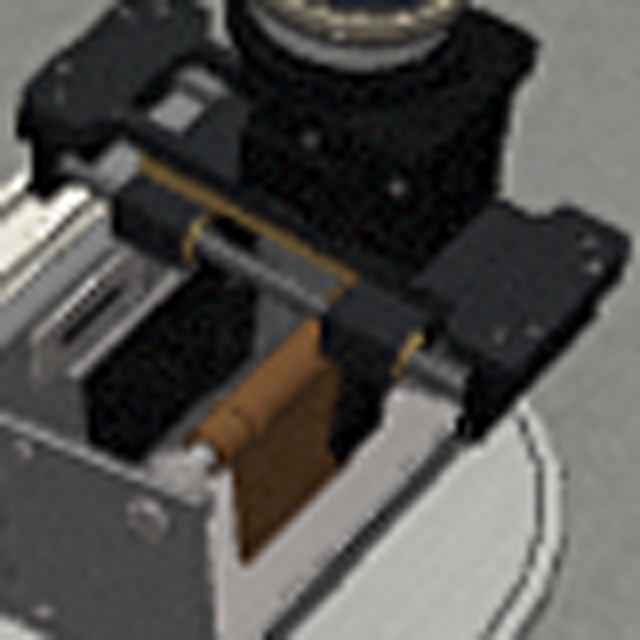

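The flap stays in both cups with the fingers open. Retracting along the tool axis, then going over the bracket.

Call:
carry_out:
  series:
    - [0,0,-30,0,0,0,0.0]
    - [0,0,-75,0,0,0,0.0]
    - [0,0,-125,0,0,0,0.0]
    - [0,0,-150,0,0,0,0.3]
    - [0,0,-150,0,0,0,0.5]

```text
time: 18.15
position: [0.5901, 0.0011, 0.2244]
tool_rot: [0.739, 0.667, 0.063, 0.069]
ft_force: [-0.8, -0.2, -1.0]
grip_width: 0.0564
```

Run:
```python
from h import *
st(); snap('wrist','wrist18'); snap('scene','scene18'); snap('side','side18')
crop('wrist18',110,0,410,240,2.5,'w18');crop('scene18',190,160,300,260,6,'sc18'); crop('side18',150,130,270,240,6,'s18')
go([.445,-.0815,.25],Rdown(17.2))
```

```text
t 18.15 pos [0.5901 0.0011 0.2244] rot [0.7394 0.6668 0.063  0.0691] F [-0.8 -0.2 -1. ] M [ 0.02  0.01 -0.03] w 0.0564 q [-0.198  0.374  1.649  0.023  0.932 -0.107]
shift mm [ -97.1 -126.3  -53. ]
turn [ 9.03 -6.09 66.69]
```

View pics/sc18.png

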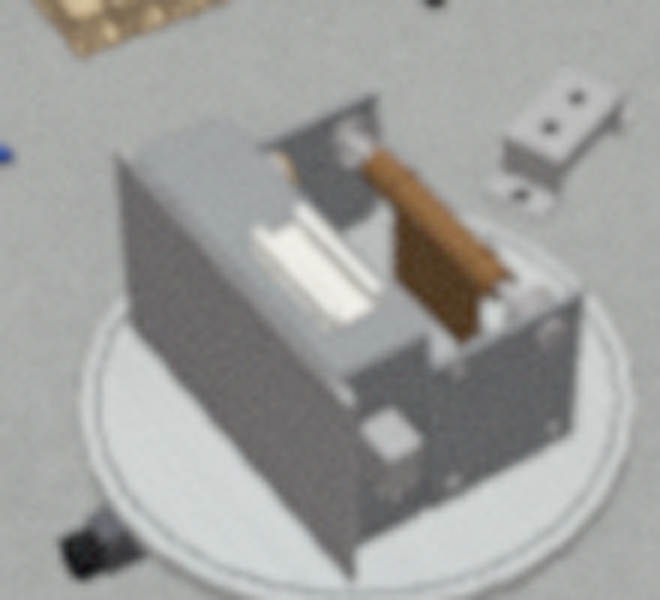

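View pics/s18.png

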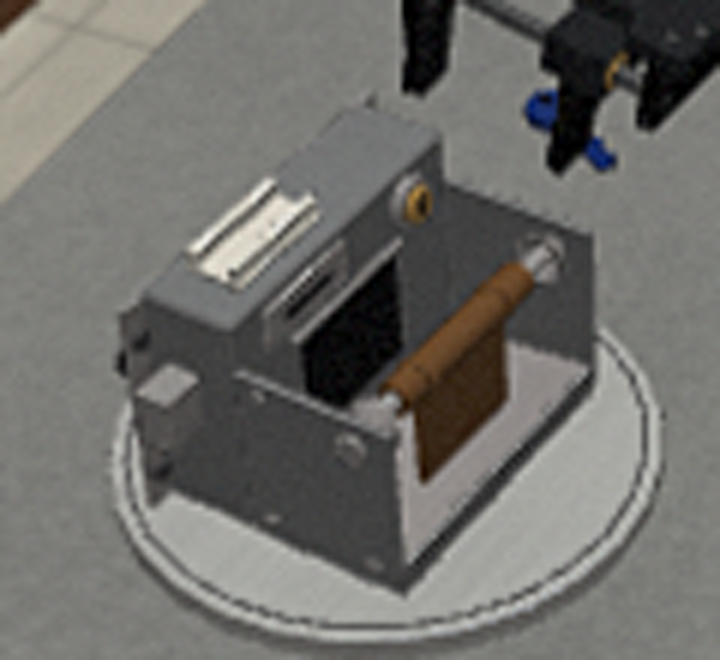

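View pics/w18.png

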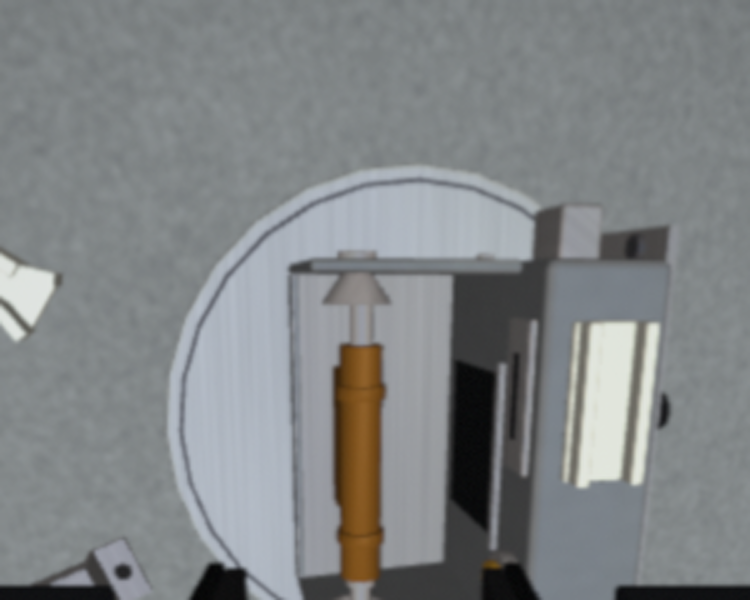

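The flap hangs between the cheeks with both pins in the cups: side crop (390,405) and (535,262). Next, the bracket.

Call:
carry_out:
  series:
    - [-12,-16,-15,1.2,-0.8,8.8,0.9]
    - [-26,-34,-30,2.5,-1.7,18,0.9]
    - [-40,-52,-40,3.8,-2.6,28,0.9]
    - [-54,-70,-48,5.1,-3.4,38,0.9]
    - [-68,-88,-53,6.4,-4.3,47.5,0.9]
    - [-84,-108,-53,7.7,-5.2,57,0.9]
    - [-97,-126,-53,9,-6.1,66.7,0.9]
    - [-97,-126,-53,9,-6.1,66.7,0.9]

```text
time: 19.3
position: [0.444, -0.0817, 0.2484]
tool_rot: [0.989, 0.149, -0.002, -0.001]
ft_force: [0.6, 0.7, 0.4]
grip_width: 0.0821
```

Call:
carry_out:
  series:
    - [0,0,0,0,0,0,0.5]
    - [0,0,0,0,0,0,0.5]

```text
time: 19.55
position: [0.4442, -0.0812, 0.2479]
tool_rot: [0.989, 0.15, -0.002, -0.001]
ft_force: [0.5, -0.2, 0.5]
grip_width: 0.0704
```

Run:
```python
from h import *
st(); snap('wrist','wrist19')
crop('wrist19',60,20,440,260,2.1,'w19')
for X in ([.4318,-.0856,.03],[.458,-.0775,.03]): print((proj('wrist19',X)-[60,20]+.5)*2.1)
```

```text
t 19.55 pos [ 0.4442 -0.0812  0.2479] rot [ 0.9887  0.15   -0.0018 -0.0011] F [ 0.5 -0.2  0.5] M [ 0.06 -0.04  0.02] w 0.0704 q [-0.429  0.229  1.782 -0.     1.135  0.841]
[[412.63907685 329.79126449]]
[[412.7077058  289.10228152]]
```

View pics/w19.png

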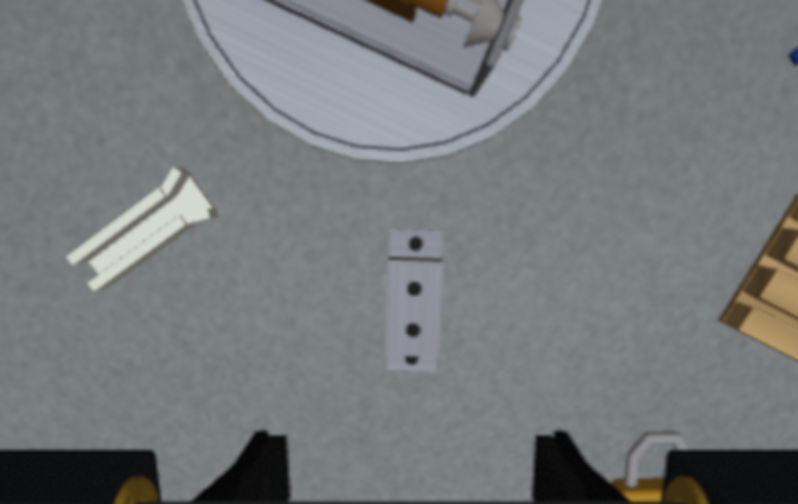

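Holes seen at (413,330) and (414,289), predicted (412.6,329.8) and (412.7,289.1), so the bracket position and height are confirmed.

Run:
```python
from h import *
P=lambda u,v:cp(60,20,2.1,u,v)
g={n:onz('wrist19',P(*q),.026)*1000 for n,q in dict(f1=(180,168),f2=(216,213),e1=(70,260),e2=(94,290),hole1=(415,244),hole2=(412,358)).items()}
for n in g: print(n,np.round(g[n],1))
m=(g['f1']+g['f2'])/2; e=(g['e1']+g['e2'])/2; print('guide mid',(m+e)/2,'dir',np.degrees(np.arctan2(*(m-e)[1::-1])),np.linalg.norm(m-e))
a=onz('wrist19',P(414.5,289),.03)-onz('wrist19',P(413,330),.03); print('br dir',np.degrees(np.arctan2(a[1],a[0])))
go([.4449,-.0815,.04],Rdown(16.5));go([.4449,-.0815,-.019],Rdown(16.5))
```

```text
f1 [487.1  85.6  26. ]
f2 [466.7  57.8  26. ]
e1 [408.6 144.   26. ]
e2 [393.4 125.6  26. ]
hole1 [485.9 -70.7  26. ]
hole2 [411.7 -91.8  26. ]
guide mid [438.93748793 103.25393801  26.        ] dir -39.742420709025964 98.63872917768339
br dir 15.247017867027678
shift mm [  1.1   0.9 208.1]
turn [-0.14  0.17  0.75]
shift mm [  1.3   1.1 267.1]
turn [-0.14  0.17  0.75]
```

Call:
carry_out:
  series:
    - [0,0,50,0,0,0.7,0.4]
    - [1,1,110,0,0,0.7,0.4]
    - [1,1,165,0,0,0.7,0.4]
    - [1,1,208,0,0,0.7,0.4]
    - [1,1,240,0,0,0.7,0.4]
    - [1,1,260,0,0,0.7,0.4]
    - [1,1,266,0,0,0.7,0.4]
    - [1,1,266,0,0,0.7,0.4]
  force: 35

```text
time: 20.6
position: [0.445, -0.0815, -0.0179]
tool_rot: [0.99, 0.144, -0.002, -0.001]
ft_force: [0.5, -0.0, -0.1]
grip_width: 0.0605
```

Call:
carry_out:
  series:
    - [0,0,0,0,0,0,-1]
    - [0,0,0,0,0,0,-1]
    - [0,0,0,0,0,0,-1]
    - [0,0,0,0,0,0,-1]
    - [0,0,0,0,0,0,-1]

```text
time: 21.22
position: [0.4454, -0.0816, -0.0174]
tool_rot: [0.99, 0.144, -0.001, -0.001]
ft_force: [0.3, -0.0, 5.6]
grip_width: 0.0355
```

Call:
carry_out:
  series:
    - [0,0,-10,0,0,0,-1]
    - [0,0,-30,0,0,0,-1]
    - [0,0,-60,0,0,0,-1]
    - [0,0,-100,0,0,0,-1]
    - [0,0,-130,0,0,0,-1]
    - [0,0,-130,0,0,0,-1]

```text
time: 21.98
position: [0.447, -0.0822, 0.1146]
tool_rot: [0.99, 0.144, 0.001, 0.001]
ft_force: [-0.5, -0.3, -1.4]
grip_width: 0.0354
```

Run:
```python
from h import *
st(); snap('wrist','wrist20')
for q in ((.0,0),(.05,0),):pass
# bin poses from earlier corners
bl=np.array([484.2,246.4]);bf=np.array([348.,243.3]);br=np.array([343.7,415.9])
print('bb mid', (bl+br)/2)
```

```text
t 21.98 pos [ 0.447  -0.0822  0.1146] rot [9.895e-01 1.443e-01 1.100e-03 8.000e-04] F [-0.5 -0.3 -1.4] M [-0.03 -0.05  0.04] w 0.0354 q [-0.429  0.442  1.936 -0.     0.76   0.853]
bb mid [413.95 331.15]
```

View pics/wrist20.png

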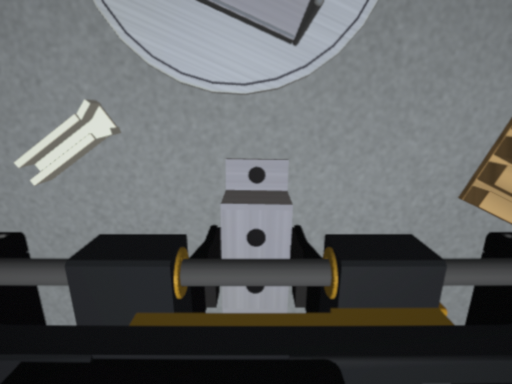

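Bracket held (35 mm, 1.4 N). Next, the bracket bin, the one nearer the robot at scene (400,252), which already holds brackets.

Run:
```python
from h import *
go([.414,.299,.13],Rdown(1.3))
```

```text
shift mm [  78.1 -374.1  -16.6]
turn [-1.000e-02  2.000e-02  1.528e+01]
```

Call:
carry_out:
  series:
    - [10,-45,-16,0,0,2,-1]
    - [22,-105,-16,0,0,4,-1]
    - [35,-165,-16,0,0,7,-1]
    - [47,-225,-16,0,0,10,-1]
    - [60,-285,-16,0,0,12,-1]
    - [72,-340,-16,0,0,15,-1]
    - [78,-374,-16,0,0,15.3,-1]
    - [78,-374,-16,0,0,15.3,-1]

```text
time: 23.02
position: [0.4122, 0.3006, 0.1276]
tool_rot: [1.0, 0.013, -0.002, 0.0]
ft_force: [0.1, -1.1, -1.2]
grip_width: 0.0359
```

Run:
```python
from h import *
st(); snap('wrist','wrist21'); snap('scene','scene21'); crop('scene21',280,170,450,330,4,'sc21')
B=np.array([.414,.331,0]);a=np.radians(1.3);X=np.array([np.cos(a),np.sin(a),0]);Y=np.array([-X[1],X[0],0])
for sx in(-1,1):
  for sy in (-1,1): print(sx,sy,proj('wrist21',B+X*sx*.07+Y*sy*.09+[0,0,.065]))
go([.414,.299,-.009],Rdown(1.3))
```

```text
t 23.02 pos [0.4122 0.3006 0.1276] rot [ 9.999e-01  1.330e-02 -1.600e-03  4.000e-04] F [ 0.1 -1.1 -1.2] M [0.01 0.05 0.01] w 0.0359 q [4.100e-01 4.810e-01 1.787e+00 1.000e-03 8.770e-01 1.954e+00]
-1 -1 [[317.28263666 267.85876911]]
-1 1 [[128.5955851  267.15040685]]
1 -1 [[328.00537345 115.65658717]]
1 1 [[108.64930112 115.00876128]]
shift mm [  2.   -0.9 136.9]
turn [0.1  0.22 0.05]
```

View pics/wrist21.png

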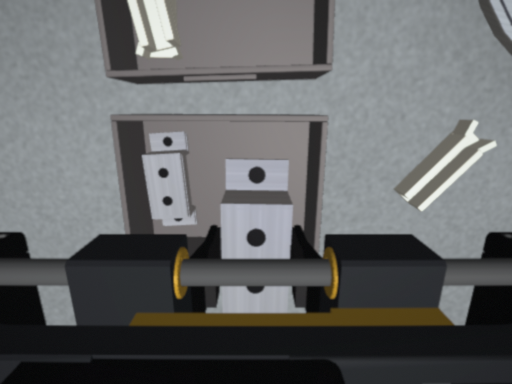

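View pics/sc21.png

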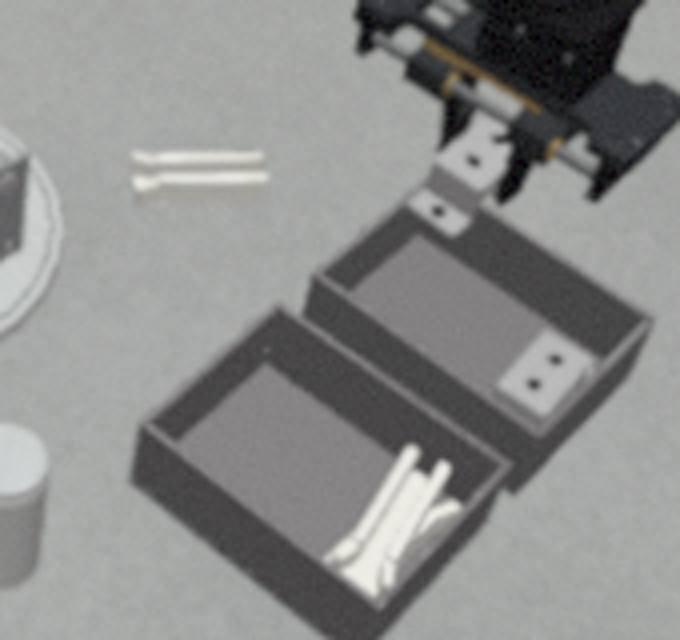

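Call:
carry_out:
  series:
    - [2,-1,40,0,0.2,0,-1]
    - [2,-1,90,0,0.2,0,-1]
    - [2,-1,125,0,0.2,0,-1]
    - [2,-1,137,0,0.2,0,-1]
    - [2,-1,137,0,0.2,0,-1]
    - [2,-1,137,0,0.2,0,0.1]
    - [2,-1,137,0,0.2,0,0.1]
    - [2,-1,137,0,0.2,0,0.1]

```text
time: 24.12
position: [0.4147, 0.2994, -0.0081]
tool_rot: [1.0, 0.012, 0.001, 0.0]
ft_force: [-0.2, 0.7, 0.3]
grip_width: 0.047
```

Run:
```python
from h import *
st()
```

```text
t 24.12 pos [ 0.4147  0.2994 -0.0081] rot [9.999e-01 1.190e-02 9.000e-04 5.000e-04] F [-0.2  0.7  0.3] M [-0.01 -0.   -0.  ] w 0.047 q [ 0.408  0.725  1.863 -0.003  0.552  1.957]
```

Call:
carry_out:
  series:
    - [0,0,-40,0,0,0,0.1]
    - [0,0,-95,0,0,0,0.1]
    - [0,0,-150,0,0,0,0.3]
    - [0,0,-190,0,0,0,0.3]

```text
time: 24.62
position: [0.4148, 0.3, 0.185]
tool_rot: [1.0, 0.012, 0.003, -0.0]
ft_force: [0.7, -0.0, 0.7]
grip_width: 0.0552
```

Run:
```python
from h import *
st(); snap('scene','scene22'); crop('scene22',280,170,450,330,4,'sc22')
go([.4389,.1033,.1],Rdown(-39.7)); go([.4389,.1033,.1],Rdown(-39.7+180))
```

```text
t 24.62 pos [0.4148 0.3    0.185 ] rot [ 9.999e-01  1.200e-02  2.500e-03 -2.000e-04] F [ 0.7 -0.   0.7] M [ 0.1  -0.03  0.02] w 0.0552 q [ 0.409  0.393  1.732 -0.002  1.011  1.956]
shift mm [ 15.2 198.9  88.9]
turn [-0.49 -0.66 41.1 ]
shift mm [ 15.2 198.9  88.9]
turn [   0.83   -0.61 -138.89]
```

View pics/sc22.png

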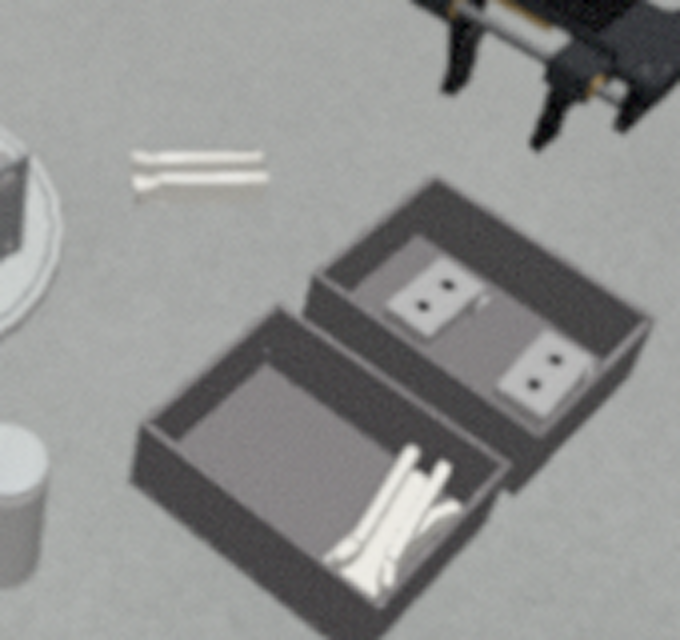

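The bracket lies flat in its bin (crop 435,295). Now the guide.

Call:
carry_out:
  series:
    - [4,45,0,0,0,9,0.2]
    - [8,95,10,0,0,18,0.2]
    - [12,150,20,0,0,28,0.2]
    - [15,190,35,-0.4,-0.5,37,0.2]
    - [15,199,45,-0.4,-0.6,41,0.2]
    - [15,199,45,-0.4,-0.6,41,0.2]
    - [15,199,45,-0.4,-0.6,41,0.2]

```text
time: 25.55
position: [0.4382, 0.1035, 0.1443]
tool_rot: [0.941, -0.338, 0.001, -0.001]
ft_force: [1.1, -0.6, -0.0]
grip_width: 0.0522
```

Run:
```python
from h import *
st(); snap('wrist','wrist23'); crop('wrist23',150,60,370,260,3,'w23')
```

```text
t 25.55 pos [0.4382 0.1035 0.1443] rot [ 9.411e-01 -3.380e-01  8.000e-04 -9.000e-04] F [ 1.1 -0.6 -0. ] M [ 0.05 -0.01 -0.  ] w 0.0522 q [-1.800e-02  3.830e-01  1.918e+00  2.000e-03  8.390e-01  2.241e+00]
```

View pics/w23.png

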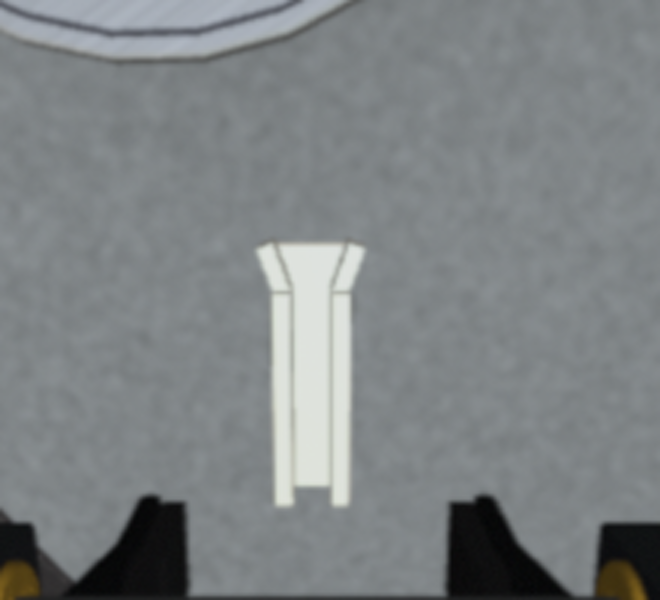

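Run:
```python
from h import *
P=lambda u,v:cp(150,60,3,u,v)
a=onz('wrist23',P(311,244),.026);b=onz('wrist23',P(312.5,505),.026);d=a-b
print(a,b,np.linalg.norm(d),np.degrees(np.arctan2(d[1],d[0])))
l=onz('wrist23',P(272,400),.026);r=onz('wrist23',P(351,400),.026);print('w',np.linalg.norm(l-r))
# two-view height: end corners wrist19 vs wrist23
Q=lambda u,v:cp(60,20,2.1,u,v)
for n,p,q in [('f1',(180,168),(257,247)),('f2',(216,213),(365,247)),('e2',(94,290),(350,505)),('e1',(70,260),(275,505))]:
    x,e=tri(('wrist19',Q(*p)),('wrist23',P(*q)));print(n,np.round(x*1000,1),np.round(e,4))
m=(a+b)/2; m[2]=-.019; ang=np.degrees(np.arctan2(d[1],d[0])); go(m,Rdown(ang)); print(m)
```

```text
[0.47555835 0.07526673 0.026     ] [0.40123401 0.13610389 0.026     ] 0.09604826435256857 -39.30156639941125
w 0.028428934086826545
f1 [485.8  92.4   7.1] [0.0002 0.0002]
f2 [463.1  62.1  11.2] [0.0017 0.0017]
e2 [393.6 124.7  28.3] [0.0005 0.0005]
e1 [405.  151.8  10.2] [0.0006 0.0006]
shift mm [ -1.4  -1.2 163.4]
turn [-0.15 -0.07 -0.19]
[ 0.43839618  0.10568531 -0.019     ]
```

Measured at z 26, the guide is 96 mm long (text 97) and 28.4 mm wide (text 28), so the position holds. The short-baseline corner heights were inconsistent (7 to 28 mm) because matching corners is ambiguous there; size and the side/scene fix (23–27 mm) agree with 26. Gripping.

Call:
carry_out:
  series:
    - [-1,-1,50,0,0,0,0.2]
    - [-1.4,-1.2,105,0,0,0,0.2]
    - [-1.4,-1.2,145,0,0,0,0.2]
    - [-1.4,-1.2,160,0,0,0,0.2]
    - [-1.4,-1.2,163,0,0,0,0.2]
    - [-1.4,-1.2,163,0,0,0,-1]
    - [-1.4,-1.2,163,0,0,0,-1]
    - [-1.4,-1.2,163,0,0,0,-1]
  force: 22

```text
time: 26.6
position: [0.439, 0.1058, -0.0178]
tool_rot: [0.941, -0.338, 0.002, -0.001]
ft_force: [-0.6, 0.5, 0.5]
grip_width: 0.0302
```

Call:
carry_out:
  series:
    - [0,0,0,0,0,0,-1]
    - [0,0,0,0,0,0,-1]
    - [0,0,0,0,0,0,-1]

```text
time: 26.98
position: [0.439, 0.1057, -0.0177]
tool_rot: [0.941, -0.338, 0.002, -0.001]
ft_force: [0.1, 0.4, -0.8]
grip_width: 0.0279
```

Call:
carry_out:
  series:
    - [0,0,-10,0,0,0,-1]
    - [0,0,-30,0,0,0,-1]
    - [0,0,-70,0,0,0,-1]
    - [0,0,-110,0,0,0,-1]
    - [0,0,-150,0,0,0,-1]
    - [0,0,-150,0,0,0,-1]

```text
time: 27.72
position: [0.4404, 0.1056, 0.1353]
tool_rot: [0.941, -0.338, 0.005, -0.003]
ft_force: [0.0, 0.1, -0.6]
grip_width: 0.0276
```

Run:
```python
from h import *
st(); snap('wrist','wrist24')
a=np.array([522.5,246.3]);b=np.array([656.5,252.6])
# bin centre from two near corners, z=65 -> centre
d=(b-a)/np.linalg.norm(b-a);n=np.array([-d[1],d[0]]);c=(a+b)/2+n*90;print('bin',c,np.degrees(np.arctan2(d[1],d[0])),np.linalg.norm(b-a))
t=c-n*38; print(t); go([t[0]/1e3,t[1]/1e3,.15],Rdown(2.5))
```

```text
t 27.73 pos [0.4404 0.1056 0.1353] rot [ 0.9412 -0.3377  0.0055 -0.0025] F [ 0.   0.1 -0.6] M [0.07 0.06 0.04] w 0.0276 q [-1.300e-02  3.990e-01  1.928e+00  2.000e-03  8.030e-01  2.245e+00]
bin [585.27332547 339.35069645] 2.6917746632408597 134.14801526671945
[587.05792138 301.39262462]
shift mm [ -10.1 -245.4  -14.9]
turn [ -0.21  -0.42 -41.98]
```

View pics/wrist24.png

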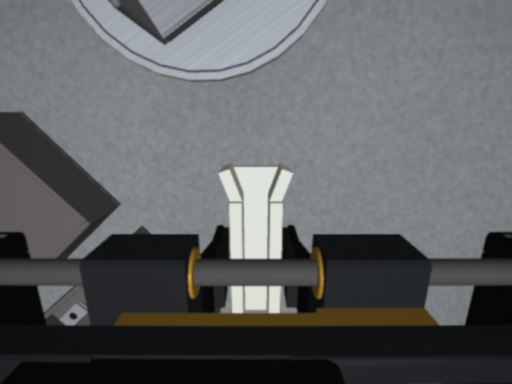

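Run:
```python
from h import *
print(onz('scene0',(281,284),.105),onz('side0',(129,228),.105))
```

```text
[0.76000471 0.23479048 0.105     ] [0.75723099 0.23153441 0.105     ]
```

Call:
carry_out:
  series:
    - [0,-30,-10,0,0,-6,-1]
    - [-2,-75,-15,0,0,-14,-1]
    - [-4,-125,-15,0,0,-23,-1]
    - [-7,-175,-15,0,-0.2,-32,-1]
    - [-9,-220,-15,0,-0.4,-40,-1]
    - [-10,-245,-15,0,-0.4,-42,-1]
    - [-10,-245,-15,0,-0.4,-42,-1]
    - [-10,-245,-15,0,-0.4,-42,-1]

```text
time: 28.78
position: [0.585, 0.3, 0.1482]
tool_rot: [1.0, 0.022, -0.001, -0.001]
ft_force: [-1.3, -0.6, -0.1]
grip_width: 0.0281
```

Run:
```python
from h import *
st(); snap('wrist','wrist25')
B=np.array([.5853,.3394,0]);a=np.radians(2.7);X=np.array([np.cos(a),np.sin(a),0]);Y=np.array([-X[1],X[0],0])
for sx in(-1,1):
  for sy in (-1,1): print(sx,sy,proj('wrist25',B+X*sx*.07+Y*sy*.09+[0,0,.065]))
```

```text
t 28.77 pos [0.585  0.3    0.1482] rot [ 9.998e-01  2.180e-02 -1.400e-03 -8.000e-04] F [-1.3 -0.6 -0.1] M [-0.03  0.05  0.02] w 0.0281 q [0.303 0.628 1.392 0.002 1.124 1.829]
-1 -1 [[305.09074314 257.4178735 ]]
-1 1 [[129.14696384 257.73850604]]
1 -1 [[311.94590043 115.13160861]]
1 1 [[109.73049082 116.14743547]]
```

View pics/wrist25.png

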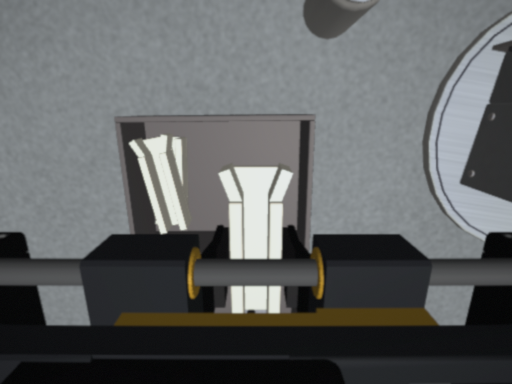

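Far bin corners seen at (315,115) and (116,116), about 4 px off my prediction, so the bin is about 4 mm further to -y; still clear for y ≈ -35 local. This bin holds the coin guides. Lowering.

Call:
carry_out:
  series:
    - [1,0,45,0,0,0,-1]
    - [1,0,100,0,0,0,-1]
    - [1,0,145,0,0,0,-1]
    - [1,0,158,0,0,0,-1]
    - [1,0,158,0,0,0,-1]
    - [1,0,158,0,0,0,0.0]
    - [1,0,158,0,0,0,0.0]
    - [1,0,158,0,0,0,0.0]

```text
time: 29.82
position: [0.5867, 0.3005, -0.0079]
tool_rot: [1.0, 0.022, 0.0, -0.001]
ft_force: [0.2, 0.8, -0.1]
grip_width: 0.0421
```

Call:
carry_out:
  series:
    - [0,0,-40,0,0,0,0.0]
    - [0,0,-95,0,0,0,0.0]
    - [0,0,-150,0,0,0,0.2]
    - [0,0,-210,0,0,0,0.2]
    - [-60,0,-240,0,0,0,0.2]
    - [-100,0,-240,0,0,0,0.2]
    - [-100,0,-240,0,0,0,0.2]

```text
time: 30.7
position: [0.4829, 0.2954, 0.2332]
tool_rot: [1.0, 0.023, -0.001, -0.001]
ft_force: [0.9, -0.1, 0.7]
grip_width: 0.0519
```

Run:
```python
from h import *
st(); snap('scene','scene26'); snap('side','side26'); crop('scene26',280,170,450,330,4,'sc26'); crop('scene26',190,160,300,260,6,'sc26b'); crop('side26',150,130,270,240,6,'s26')
```

```text
t 30.7 pos [0.4829 0.2954 0.2332] rot [ 9.997e-01  2.260e-02 -6.000e-04 -1.200e-03] F [ 0.9 -0.1  0.7] M [-0.01 -0.   -0.07] w 0.0519 q [0.35  0.409 1.543 0.003 1.191 1.875]
```

View pics/sc26.png

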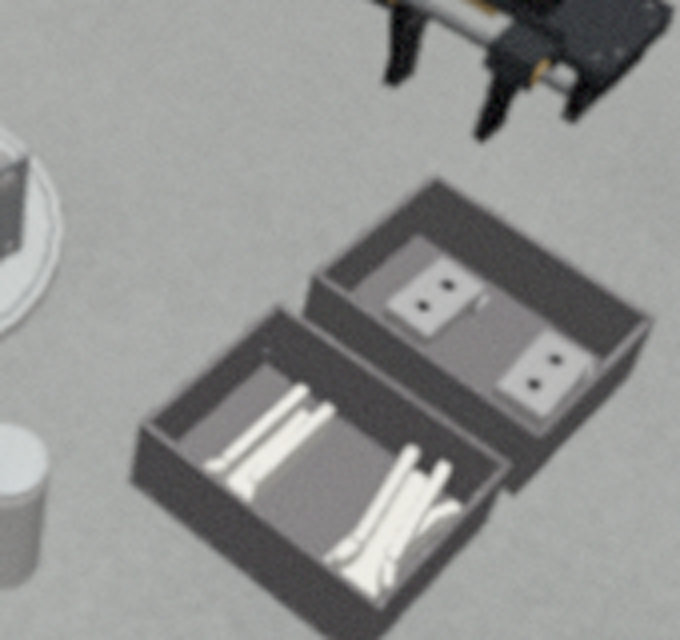

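View pics/sc26b.png

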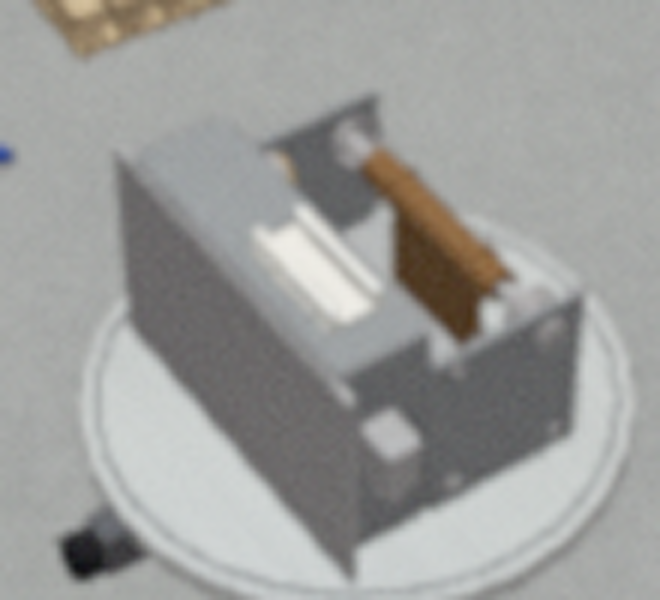

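View pics/s26.png

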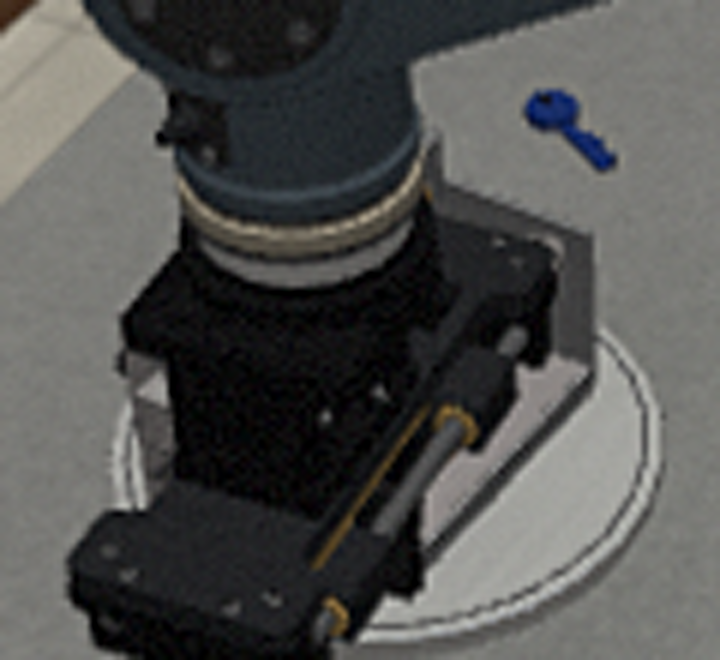

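View pics/scene26.png

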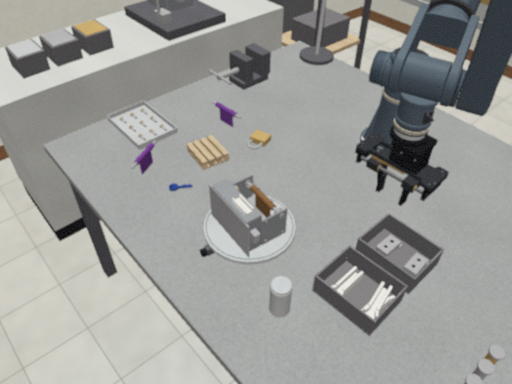

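Both parts are in their own bins. I'll check that the flap hangs plumb against the side18 and scene26 pictures.

Run:
```python
from h import *
for lean in (-10,-5,0,5,10):
    a=np.radians(lean)
    for t in (.034,-.034):
        X=MID+U*t+XL*.062*np.sin(a)-np.array([0,0,.062*np.cos(a)])
        print(lean,t,'side',np.round((proj('side18',X)[0]-[150,130]+.5)*6),'scene',np.round((proj('scene26',X)[0]-[190,160]+.5)*6))
for t in (.05,-.05): print('axis',np.round((proj('side18',MID+U*t)[0]-[150,130]+.5)*6),np.round((proj('scene26',MID+U*t)[0]-[190,160]+.5)*6))
crop('side18',205,165,245,215,14,'s18z')
```

```text
-10 0.034 side [446. 493.] scene [499. 351.]
-10 -0.034 side [528. 406.] scene [414. 265.]
-5 0.034 side [436. 490.] scene [489. 357.]
-5 -0.034 side [518. 403.] scene [405. 271.]
0 0.034 side [426. 486.] scene [480. 362.]
0 -0.034 side [509. 399.] scene [396. 276.]
5 0.034 side [416. 481.] scene [471. 367.]
5 -0.034 side [499. 395.] scene [386. 280.]
10 0.034 side [406. 476.] scene [461. 370.]
10 -0.034 side [489. 390.] scene [377. 284.]
axis [397. 405.] [506. 289.]
axis [523. 278.] [377. 162.]
```

View pics/s18z.png

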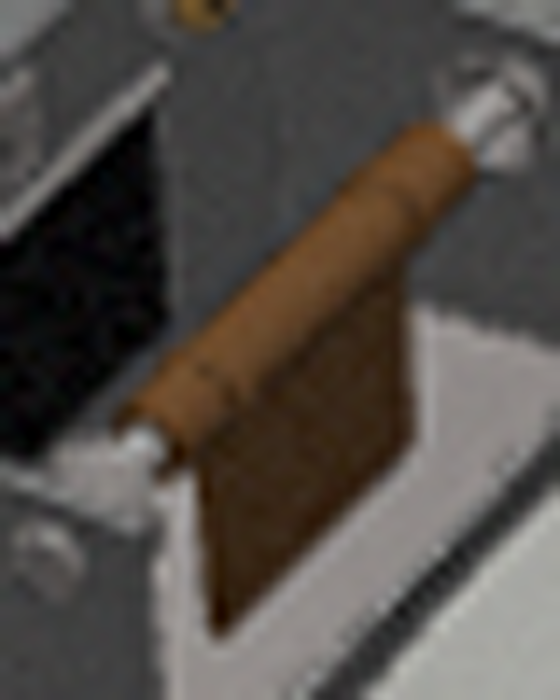

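The plate's lower corners are at (425,485) and (508,401), against (426,486) and (509,399) predicted for plumb. It hangs straight down and nothing touches it. Handing in.

Run:
```python
from rig import robot
print(robot.hand_in())
```

```text
the job is handed in; nothing more can be done
None
```

The job is done and handed in at about 31 s of the 72 s allowed. The bronze flap is fitted between both cups, and the worn bracket and coin guide are each in the bin with their own kind.

**Flap:** I put the plunger in the left cup at 13°, pressed it about 14 mm, levelled it and let it spring out. The axial force then reversed from -5 to +5 N, which shows the fixed pin had bottomed in the right cup. After release both pins sit in their cups. The plate's lower corners match a plumb plate to about 2 px in an enlarged side picture taken just after release. A later scene picture shows it unchanged.

**Scrap parts:** The last scene picture shows the bracket and the guide lying flat in their bins. The key, padlock and oil tin are where they were, and the gripper touches nothing.

**What failed or disagreed:**
- **First two grasps:** both closed above the barrel and missed. The real fingertips sit about 25 mm behind the reported TCP, not at it as the text says. I measured this offset in the pictures and by contact, and used it from then on. The second miss pressed the fingers on the barrel with about 19 N but did not move the flap.
- **Guide bin:** it stood about 4 mm off my first measurement, which the placing allowed for.
- **Guide height:** heights from two nearby wrist views were inconsistent, from 7 to 28 mm. I used 26 mm, which its measured length and width support.

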